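# Square a brass blank in a clamshell jig, shut it, pin it and hold it pressed

### The job

Push the loose brass blank on the jig's bed square and flush into the corner of the two steel fences, then swing the jig's hinged lid over onto it. Take the locking pin (the one with the wide collar) out of the wooden stand, put it down through the lid hole into the hole of the boss below, and press until the lid is fully shut with the pin's collar down on it. A sprung pad in the lid pushes it open again, so finish while still holding it pressed shut, and leave the other things on the bench where they are.

Things in the scene. Friction and masses are not known exactly. Their poses are not given: they have to be found in the camera images.
- jig: Aluminium clamshell jig, fixed. Origin on the bench below its middle; x points away from the hinge, z up. In its frame, mm: flat bed at z 24, over x -76..38, y -49..41. Pin boss: block x 41..71, y -10..30, top z 36, vertical 10 mm hole through it at (56, 10). Hinge axis along y at x -66, z 36, between two hinge cheeks at y -40..-28 and 22..34 reaching z 48.
- fence_corner (a point): Inner corner of the two steel fence rails on the bed, at jig (-44, 22, 24) mm. The rails stand 6 mm above the bed. Fence A, by the hinge: inner face at jig x = -44, from y -28 to 34. Fence B: inner face at jig y = 22, from x -44 to 4. The blank belongs on the +x, -y side of this corner.
- lid_hinge (a point): Point on the hinge axis in the lid's middle, jig (-66, 0, 36) mm. The lid is an aluminium plate 10 mm thick, 56 wide (jig y -28..28), from 6 to 150 mm from the axis. Shut, its underside is at z 36 and its top at z 46.
- lid (a joint): Lid angle, rad: 0 = fully shut (level), 1.57 = upright, more = leaning back toward jig -x; stop at 2.3. Starts at 1.75 to 2.05. A friction hinge (0.12 N m) holds it when steep; below about 0.8 the 250 g lid sinks by its own weight until its sprung pad rests on the blank, about 0.035 open. Shutting it fully then takes roughly 5 N at the pin hole; let go, it springs up to about 0.025.
- pad (a point): Sprung rubber pad in the lid's underside, 16 mm across, sticking out 6.5 mm; it can sink 5 mm into the lid, at 6.5 N per mm. This point is its root on the underside, 42 mm from the hinge axis, at jig y = 7 mm.
- lid_hole (a point): Centre of the lid's 12 mm hole at the lid's upper face (its outer face when open), 122 mm from the hinge axis and at jig y = 10 mm. With the lid shut it lies 10 mm above boss_hole.
- boss_hole (a point): Centre of the mouth of the 10 mm hole in the top of the jig's boss, 36 mm above the bench.
- blank: Brass blank, a flat block 40 x 30 x 8 mm, 80 g; origin at the centre of its underside, x along the 40 mm side, z up. It lies loose and askew on the jig's bed, 40 mm side roughly along the jig's x. Flush in the corner, its centre is at jig x = -24 mm, y = 7 mm, its sides along the jig's axes.
- pin: Steel locking pin standing in one of the stand's three holes, 50 g, 72 mm long. Origin at the centre of its foot end, z up along it. From the foot: shank 8 mm thick and 38 long (foot chamfered 1.5 x 3), collar 22 mm across and 4 thick (38 to 42), then a round grip stem 12 mm thick (42 to 72). Only this one has a wide collar.
- pin_foot (a point): Centre of the pin's foot end (same point as the pin's origin). With the collar on the shut lid it is 8 mm above the bench.
- stand: Fixed wooden stand 50 x 140 x 35 mm high, origin at the centre of its underside, long side along its y. Three square holes 9.5 mm wide in a row along y at -45, 0 and +45 mm; their floor is 10 mm above the bench. Pin and punches stand in them in any order.
- ball_punch: Bystander: steel punch with an 18 mm ball on top, 73 mm long, shank 8 mm, in the stand; origin at its foot.
- square_punch: Bystander: steel punch with an 11 mm square head, 64 mm long, shank 8 mm, in the stand; origin at its foot.
- tin: Bystander: round black tin, 70 mm across, 28 high; origin under its centre.
- jar: Bystander: small glass jar, 56 mm across, 65 high; origin under its centre.
- file: Bystander: flat file with wooden handle, lying, 240 mm long along its x (from -110 to 130), up to 18 mm high.
- ring_stick: Bystander: tapered wooden ring stick on a round foot 60 mm across, 150 mm tall; origin under its foot.
- offcut: Bystander: flat brass offcut 45 x 28 x 4 mm lying on the bench; origin under its centre.
- tweezers: Bystander: steel tweezers lying flat, 120 mm long along x, 6 mm high.
Not all that is in view belongs to the job. There is more than one size of the jig; the job needs the largest.

How it is judged:
By the outcome, as a careful person would: the job done as asked, in the order asked, and still so for the second after the job is handed in, while the arm keeps its last pose, push and grip.
It also fails if it takes over 72 s, if anything falls off the work surface, if the arm or the gripper's body presses on something with over 40 N, if the wrist force passes 120 N, or if a joint passes its speed limit or range.

### The arm

A 6-joint arm with a two-finger parallel gripper is mounted at the origin on the work surface. World frame = base frame: x ahead of the robot, y to its left, z up, the work surface at z = 0. Lengths are in m, angles in degrees, forces in N, time in s.
With the tool pointing down it reaches from about 0.35 to 0.875 m from the base axis. Payload 4.2 kg.
Tool frame: the origin (TCP) lies between the finger pads; the fingertips stand 14 mm ahead of it and the grasp point (between the pads) lies 5 mm behind it; x points along the fingers, y is the direction in which the jaws open and shut, and the axes are right-handed (so a half turn about x gives the same grasp; the last joint's range is limited). The gripper opens to 87 mm and grips with 3 to 60 N. Pads are 19 mm wide; open, the fingers measure 117 mm over their backs; the gripper's body (75 mm by 190 mm) begins 51 mm behind the grasp point.
Start: joints at [81.967, 22.042, 0.453, 0, -68.411, -14.817], TCP at [0.243, 0.576, 0.237] pointing down, gripper open.
Joint ranges: [-179.83, 179.83], [-69.29, 118.12], [-61.27, 80.66], [-181.25, 117.63], [-171.15, -9.14], [-177.46, 177.46]. Speed limits (degrees/s): [159.86, 159.86, 180, 180, 180, 180].

### API

Orientations are given as a 3x3 rotation matrix whose columns are the frame's x, y, z axes.
In Python, from station import r, imaging, job gives the robot as it stands. The module is installed in compiled form; this text tells all that it offers.
- The arm moves only by the tool apply_moves, never from a script. Its arguments are lists of equal length, an entry for each row: "xyz": the shift along the tool's x, y, z in m, a list of three; "twist": the turn about the tool's x in degrees; "claw": the opening, from 0 (shut) to 1 (fully open). A call has 1 to 12 rows; each row shifts and turns the pose as measured when the row begins, along the tool's axes as they then stand; what a row does not reach is not made up. A row lasts 1/10 s, in which the tool goes at most 50 mm and 8.59 degrees, less where a joint would pass 70% of its speed; a pose out of reach is approached as far as the arm can. A call is refused whole if a number of a shift passes 0.05 or a number of a turn 8.59, either way. A call with a gripper value outside its range is refused whole. The fingers move at their own pace and stop on an object; the grip force is fixed at half the most. Time passes only in rows, so rows that do not move let the fingers close. It gives the time, the measured TCP pose, the force and the opening at its end, in the units of the state.
- r.sense(): the state, without advancing time (a new reading comes with each control period).
- imaging.capture(name): name is "scene" or "top" or "wrist"; returns a dict with "pixels" (400x640x3 uint8, red, green, blue), "mtx" (3x3 intrinsics, pixels), "view" (4x4, takes a point from world to camera coordinates). Camera axes: x right, y down, z forward; pixel columns grow to the right and rows downward; lengths in m; the calibration is good to about 2 mm. A picture is of the moment at which its call begins. There is no depth.
- job.finish_job(): hands the job in, once; it reports no verdict.
Trained networks look in a picture, given as the dict that the camera call returned (one of the last four; its "shot" number tells which), for a name from the list of things; names that differ only in an ending like _2 or _b are one class to them, and where a whole thing is asked for, a point or a joint stands for the part that bears it (a point fixed in the world has none). Each returns a list of dicts, best first, with "p" (0 to 1); they miss things now and then, are a little off and sometimes report something else, mostly with a low value. They report only what shows in the picture. A call takes as long as a camera call. They do not tell look-alikes from the thing itself.
- imaging.regions_of(query, picture): "mask" (400x640 bool, what is visible of it) and "centre" ([column, row] in pixels, amid what is visible of it).
The state is a dict: "time_s": time; "joints": joint angles; "joint_velocities": joint speeds; "effort": joint torques, N m; "tcp_pos": TCP position; "ee_rot": TCP orientation; "wrist_force": force on the tool from outside, world axes, zero at the start; "moment": the same for the moment, N m; "gripper_width": opening from 0.0 (shut) to 1.0 (fully open).
Only numpy, scipy, OpenCV 4.12 (cv2) and the standard library are available. Lean on these libraries where they do the work, as an engineer would, in place of code of your own. Each camera call takes 0.05 s, during which the arm holds its last target.

## Working session

There is one attempt and no reset: what is moved stays moved. The work goes in short steps, Python scripts to look and compute and a tool call to move; the robot and the scene stay as the last step left them, time stands still between calls to the robot, and variables do not carry over. Pictures are saved under pics/ and viewed, and the job is handed in when it is done.

Besides the shell and the picture viewer there is one more tool, called by a JSON object that holds its "api" and its "payload", one argument or row to a line. apply_moves: Moves the arm, as the interface text tells. Its arguments: {"type":"object","properties":{"xyz":{"type":"array","items":{"type":"array","items":{"type":"number"}}},"twist":{"type":"array","items":{"type":"number"}},"claw":{"type":"array","items":{"type":"number"}}},"required":["xyz","twist","claw"]}

```bash
mkdir -p pics; cat > h.py <<'E'
import numpy as np, cv2
from station import r, imaging, job
def snap(cam,name,crop=None,scale=1):
    p=imaging.capture(cam); im=p["pixels"][:,:,::-1].copy()
    if crop: im=im[crop[1]:crop[3],crop[0]:crop[2]]
    if scale!=1: im=cv2.resize(im,None,fx=scale,fy=scale,interpolation=cv2.INTER_CUBIC)
    cv2.imwrite(f"pics/{name}.png",im); return p
def proj(p,X):
    X=np.atleast_2d(X); c=(p["view"]@np.c_[X,np.ones(len(X))].T)[:3]; u=p["mtx"]@c; return (u[:2]/u[2]).T
def ray(p,uv,z):
    V=p["view"]; R=V[:3,:3]; t=V[:3,3]; o=-R.T@t
    d=R.T@np.linalg.inv(p["mtx"])@np.array([uv[0],uv[1],1.]); return o+d*(z-o[2])/d[2]
E
python3 - <<'E'
from h import *
s=r.sense(); print(s)
for c in ["scene","top","wrist"]:
    p=snap(c,c+"0"); print(c,p["mtx"].round(1).tolist(),p["view"].round(3).tolist(),p["shot"])
    np.savez(f"{c}0.npz",**p)
E
```

```text
{'time_s': 0.0, 'joints': array([ 8.19662226e+01,  2.20902282e+01,  3.80349020e-01, -2.76436901e-02,
       -6.84105296e+01, -1.48169659e+01]), 'joint_velocities': array([-0.00665933,  0.05447076,  0.08678977, -0.09469227,  0.08035259,
        0.01883252]), 'effort': array([-1.17639727e-03, -3.90664172e+01,  1.87398219e+01,  4.21974018e+00,
        1.08193231e-02, -1.97321583e-04]), 'tcp_pos': array([0.2424699 , 0.57543852, 0.23547255]), 'ee_rot': array([[-7.37919462e-04, -3.88495103e-01, -9.21450493e-01],
       [-2.01816463e-03, -9.21448288e-01,  3.88495790e-01],
       [-9.99997691e-01,  2.14631740e-03, -1.04092451e-04]]), 'wrist_force': array([0.52620376, 0.38329335, 0.32501774]), 'moment': array([ 0.03269295, -0.02456805,  0.0154637 ]), 'gripper_width': 1.000251489517419}
scene [[396.6, 0.0, 315.0], [0.0, 396.6, 197.8], [0.0, 0.0, 1.0]] [[-0.615, 0.789, -0.013, 0.339], [0.628, 0.479, -0.614, -0.35], [-0.478, -0.386, -0.789, 1.446], [0.0, 0.0, 0.0, 1.0]] 1
top [[460.3, 0.0, 321.7], [0.0, 460.3, 194.4], [0.0, 0.0, 1.0]] [[-0.026, -1.0, -0.012, 0.071], [-0.995, 0.028, -0.096, 0.576], [0.096, 0.01, -0.995, 0.991], [0.0, 0.0, 0.0, 1.0]] 2
wrist [[305.4, 0.0, 316.3], [0.0, 305.4, 198.1], [0.0, 0.0, 1.0]] [[-0.388, -0.922, 0.002, 0.624], [-0.887, 0.374, 0.269, -0.033], [-0.249, 0.103, -0.963, 0.39], [0.0, 0.0, 0.0, 1.0]] 3
```

View pics/scene0.png

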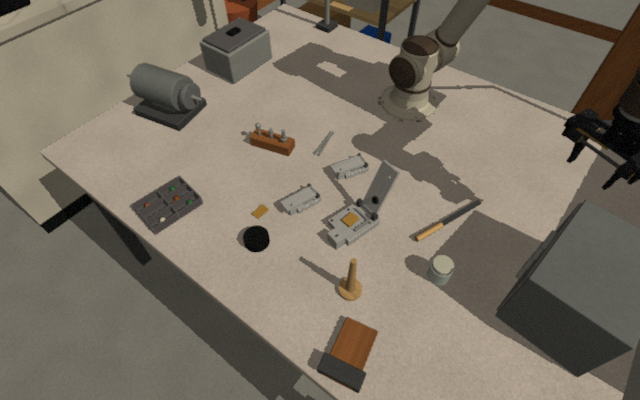

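View pics/top0.png

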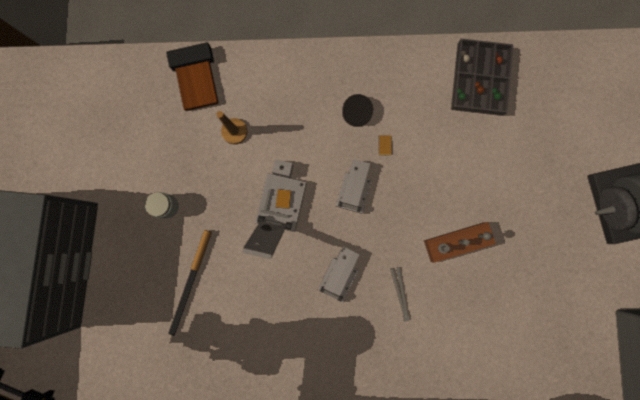

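View pics/wrist0.png

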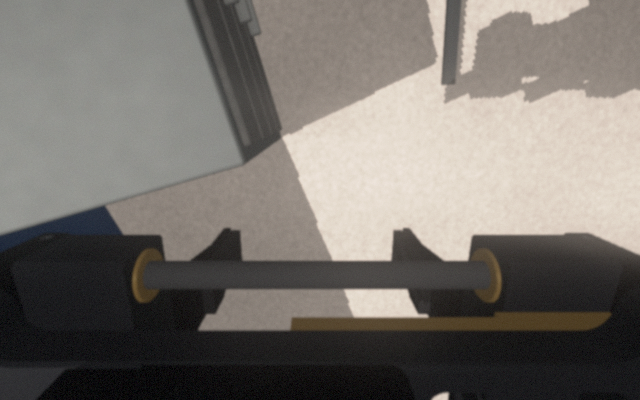

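The large open-lidded jig is at top (283,200) and scene (355,215). Two smaller jigs sit at top (354,186) and (341,273). The stand is at top (463,242). I'll measure these from crops next.

```bash
python3 - <<'E'
from h import *
p=snap("top","t1",(230,150,330,270),6)
q=snap("top","t2",(400,200,530,280),6)
for n in ["jig","blank","lid","stand","pin","ball_punch","square_punch","fence_corner","boss_hole","lid_hole"]:
    for d in imaging.regions_of(n,p):
        m=d["mask"]; ys,xs=np.nonzero(m)
        print(n,round(d["p"],2),np.round(d["centre"],1),m.sum(),(xs.min(),ys.min(),xs.max(),ys.max()) if len(xs) else None, ray(p,d["centre"],0.03).round(3))
    
E
```

```text
jig 0.71 [340.1 274.6] 1343 (np.int64(319), np.int64(247), np.int64(357), np.int64(301)) [0.401 0.02  0.03 ]
jig 0.68 [356.9 189. ] 1269 (np.int64(336), np.int64(159), np.int64(371), np.int64(212)) [ 0.587 -0.023  0.03 ]
jig 0.62 [273.8 212. ] 3096 (np.int64(242), np.int64(160), np.int64(305), np.int64(259)) [0.541 0.162 0.03 ]
blank 0.48 [283.3 199.4] 263 (np.int64(276), np.int64(189), np.int64(290), np.int64(208)) [0.569 0.14  0.03 ]
blank 0.16 [444.5 249.1] 81 (np.int64(438), np.int64(244), np.int64(448), np.int64(252)) [ 0.45  -0.209  0.03 ]
lid 0.88 [340.6 271.2] 849 (np.int64(325), np.int64(248), np.int64(357), np.int64(298)) [0.409 0.018 0.03 ]
lid 0.61 [265.9 241.3] 1108 (np.int64(242), np.int64(220), np.int64(284), np.int64(259)) [0.478 0.18  0.03 ]
lid 0.56 [354.  185.2] 844 (np.int64(341), np.int64(159), np.int64(368), np.int64(208)) [ 0.596 -0.017  0.03 ]
stand 0.46 [484.3 239.4] 73 (np.int64(478), np.int64(232), np.int64(491), np.int64(239)) [ 0.469 -0.297  0.03 ]
pin 0.65 [443.2 247.6] 97 (np.int64(438), np.int64(243), np.int64(449), np.int64(253)) [ 0.454 -0.206  0.03 
[... 1049 characters left out ...]
 0.167 0.03 ]
boss_hole 0.66 [342.9 274.7] 1265 (np.int64(319), np.int64(249), np.int64(357), np.int64(301)) [0.401 0.014 0.03 ]
boss_hole 0.58 [284.6 197.6] 247 (np.int64(276), np.int64(190), np.int64(290), np.int64(207)) [0.573 0.137 0.03 ]
lid_hole 0.87 [264.5 236.6] 1027 (np.int64(243), np.int64(220), np.int64(283), np.int64(258)) [0.488 0.183 0.03 ]
lid_hole 0.83 [338.5 271.5] 883 (np.int64(324), np.int64(248), np.int64(357), np.int64(298)) [0.408 0.023 0.03 ]
lid_hole 0.68 [465.4 242. ] 48 (np.int64(459), np.int64(239), np.int64(468), np.int64(245)) [ 0.465 -0.255  0.03 ]
lid_hole 0.66 [353.8 182.8] 804 (np.int64(342), np.int64(160), np.int64(368), np.int64(208)) [ 0.601 -0.017  0.03 ]
```

```bash
python3 - <<'E'
from h import *
p=snap("scene","s1",(310,140,420,260),6)
q=snap("scene","s2",(230,110,310,170),8)
for n in ["jig","blank","lid","stand","pin","ball_punch","square_punch"]:
    for d in imaging.regions_of(n,p):
        m=d["mask"]; ys,xs=np.nonzero(m)
        print(n,round(d["p"],2),np.round(d["centre"],1),m.sum(),(xs.min(),ys.min(),xs.max(),ys.max()) if len(xs) else None, ray(p,d["centre"],0.03).round(3))
E
```

```text
jig 0.91 [301.9 200.4] 687 (np.int64(281), np.int64(184), np.int64(320), np.int64(214)) [ 0.603 -0.007  0.03 ]
jig 0.74 [365.3 213.6] 2381 (np.int64(327), np.int64(161), np.int64(397), np.int64(247)) [0.532 0.163 0.03 ]
blank 0.66 [347.7 220.7] 143 (np.int64(342), np.int64(212), np.int64(358), np.int64(225)) [0.581 0.138 0.03 ]
blank 0.22 [381.4 188.3] 1073 (np.int64(360), np.int64(160), np.int64(398), np.int64(213)) [0.427 0.15  0.03 ]
lid 0.84 [380.1 186.8] 1055 (np.int64(360), np.int64(160), np.int64(398), np.int64(213)) [0.425 0.144 0.03 ]
lid 0.65 [345.9 165.2] 371 (np.int64(330), np.int64(155), np.int64(364), np.int64(174)) [0.415 0.015 0.03 ]
lid 0.57 [299.2 197.2] 451 (np.int64(280), np.int64(186), np.int64(315), np.int64(210)) [ 0.599 -0.02   0.03 ]
stand 0.95 [270.8 143.8] 659 (np.int64(249), np.int64(129), np.int64(293), np.int64(154)) [ 0.485 -0.232  0.03 ]
pin 0.4 [281.8 136.2] 55 (np.int64(280), np.int64(129), np.int64(286), np.int64(141)) [ 0.437 -0.226  0.03 ]
ball_punch 0.53 [256.4 126.6] 40 (np.int64(255), np.int64(123), np.int64(259), np.int64(133)) [ 0.453 -0.325  0.03 ]
```

View pics/t1.png

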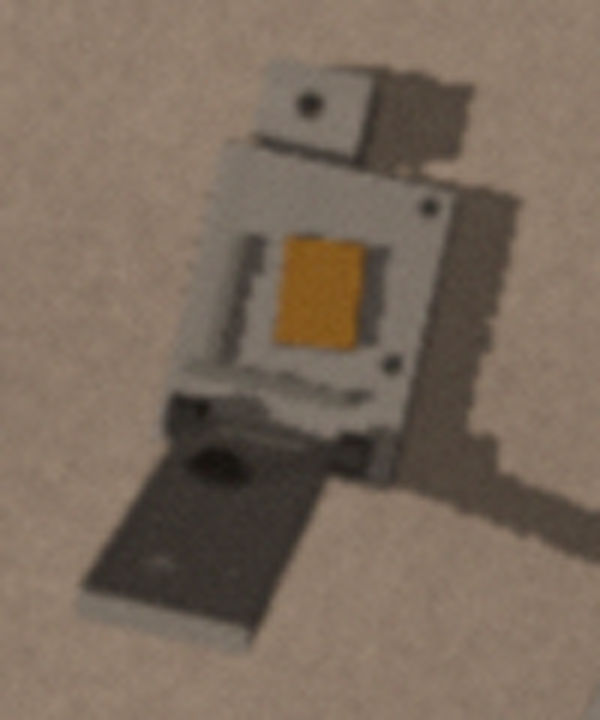

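View pics/t2.png

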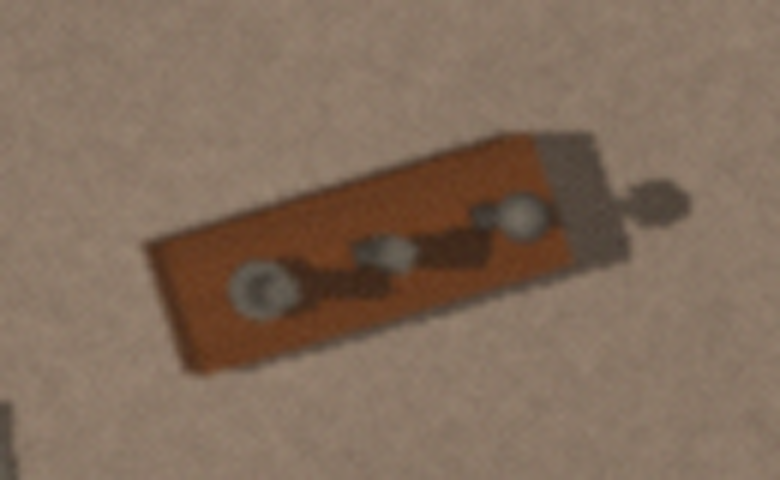

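View pics/s1.png

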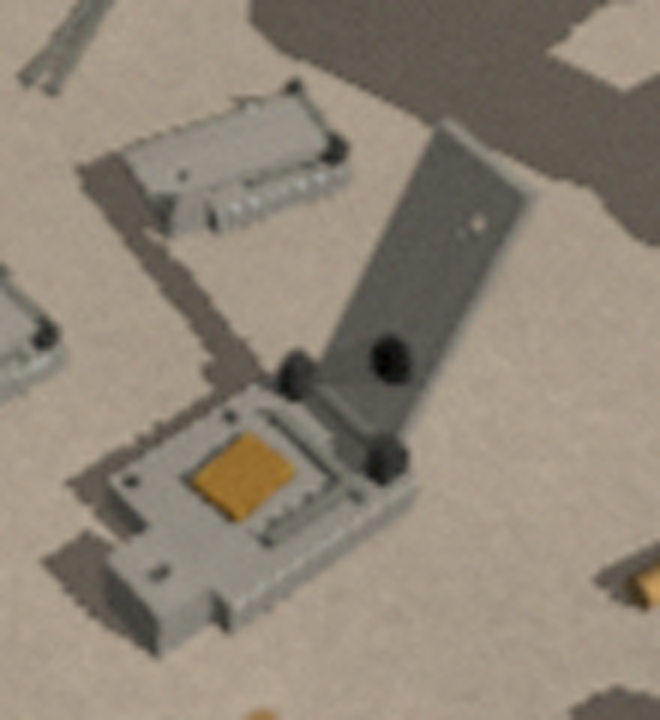

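View pics/s2.png

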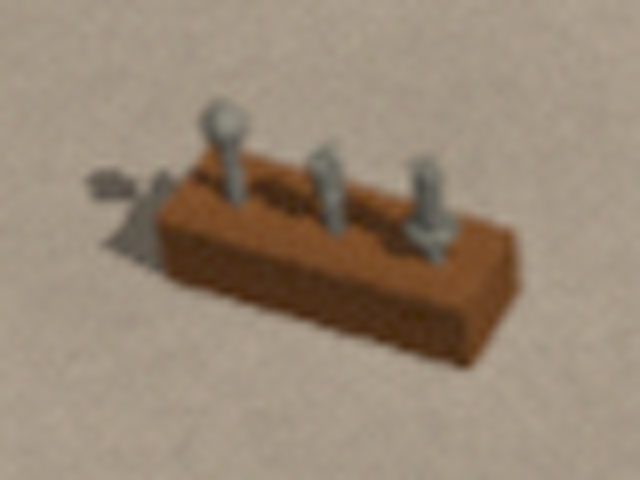

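Pin candidates are three items in the stand: (444,248), (466,242) and (485,239) in the top view. The one at (444,248), scene (283,137), has the wide collar with a stem above it, so that is the pin. The ball-topped one is at (485,239) and the small square head at (466,242). The large jig is the open one at top (283,200). Next I'll fit the poses.

```bash
cat > fit.py <<'E'
from h import *
from scipy.optimize import least_squares
T=dict(np.load("top0.npz",allow_pickle=True)); S=dict(np.load("scene0.npz",allow_pickle=True))
t=lambda a,b:(230+a/6-0.4,150+b/6-0.4)
s=lambda a,b:(310+a/6-0.4,140+b/6-0.4)
jt=[((38,-49,24),t(455,190)),((56,10,36),t(310,103)),((71,-10,36),t(375,72)),((41,-10,36),t(357,158)),((71,30,36),t(272,65)),((41,30,36),t(258,137))]
js=[((71,-10,36),s(108,572)),((41,-10,36),s(140,530)),((71,30,36),s(155,625)),((41,30,36),s(215,580)),((56,10,36),s(160,572)),((38,-49,24),s(112,480))]
def W(q,P): 
    P=np.array(P)/1000; c,sn=np.cos(q[2]),np.sin(q[2]); return np.c_[q[0]+c*P[:,0]-sn*P[:,1],q[1]+sn*P[:,0]+c*P[:,1],P[:,2]]
def f(q,use):
    o=[]
    for cam,L in use: o.append((proj(cam,W(q,[a for a,_ in L]))-np.array([b for _,b in L])).ravel())
    return np.concatenate(o)
if __name__=="__main__":
  for use in ([(T,jt)],[(S,js)],[(T,jt),(S,js)]):
    R=least_squares(f,[0.56,0.15,-0.2],args=(use,),loss="soft_l1"); print(R.x.round(4),np.degrees(R.x[2]).round(2)); print(f(R.x,use).reshape(-1,2).round(1).tolist())
  # blank corners from crop top face z=.032
  for c in [(285,238),(362,243),(355,348),(275,342)]: print("blank",ray(T,t(*c),0.032).round(4))
  for c in [(197,480),(247,432),(297,470),(240,520)]: print("blankS",ray(S,s(*c),0.032).round(4))
  print("pin top", ray(T,(400+265/6-.4,200+290/6-.4),.082).round(4), "collar",ray(T,(400+265/6-.4,200+290/6-.4),.052).round(4))
  print("pin S collar", ray(S,(230+431/8-.4,110+232/8-.4),.050).round(4),"top",ray(S,(230+426/8-.4,110+160/8-.4),.080).round(4))
  for c in [(150,243),(525,133),(575,262),(190,373)]: print("stand",ray(T,(400+c[0]/6-.4,200+c[1]/6-.4),.035).round(4))
  for n,c,z in [("ring foot",(234,130),0.01),("jar",(159,205),.065),("tin",(358,110),.028),("file end",(173,333),.01),("file h",(208,232),.01),("box",(97,203),0.0),("box2",(82,343),0.0)]: print(n,ray(T,c,z).round(3))
  for cam in (T,S): print("cam",(-cam["view"][:3,:3].T@cam["view"][:3,3]).round(3))
E
python3 fit.py
```

```text
[ 0.5824  0.1443 -0.2257] -12.93
[[1.1, -0.1], [0.5, 0.6], [-0.1, 1.0], [0.1, -0.2], [-0.6, -1.4], [-1.1, -0.2]]
[ 0.5857  0.1476 -0.2637] -15.11
[[-0.7, -1.7], [2.8, -0.4], [0.9, -0.3], [-0.3, 1.2], [-0.3, 0.4], [-0.7, 0.4]]
[ 0.5836  0.1456 -0.2429] -13.92
[[0.7, -0.2], [0.4, 0.1], [-0.2, 0.6], [-0.1, -0.6], [-0.6, -2.0], [-1.3, -0.9], [-0.5, -2.2], [2.8, -1.1], [1.3, -1.0], [-0.0, 0.4], [-0.1, -0.3], [-0.9, -0.1]]
blank [0.5913 0.1532 0.032 ]
blank [0.5887 0.1248 0.032 ]
blank [0.55   0.1282 0.032 ]
blank [0.553  0.1575 0.032 ]
blankS [0.5882 0.1252 0.032 ]
blankS [0.552  0.1279 0.032 ]
blankS [0.5557 0.1584 0.032 ]
blankS [0.5943 0.1534 0.032 ]
pin top [ 0.4544 -0.1946  0.082 ] collar [ 0.4536 -0.2021  0.052 ]
pin S collar [ 0.4572 -0.1997  0.05  ] top [ 0.4501 -0.2054  0.08  ]
stand [ 0.4711 -0.1658  0.035 ]
stand [ 0.5072 -0.3032  0.035 ]
stand [ 0.4602 -0.3184  0.035 ]
stand [ 0.4242 -0.1779  0.035 ]
ring foot [0.733 0.252 0.01 ]
jar [0.561 0.403 0.065]
tin [ 0.766 -0.032  0.028]
file end [0.283 0.39  0.01 ]
file h [0.502 0.312 0.01 ]
box [0.575 0.569 0.   ]
box2 [0.264 0.596 0.   ]
cam [0.48  0.045 1.042]
cam [1.119 0.458 0.931]
```

```bash
python3 - <<'E'
from h import *
s=r.sense(); R=s["ee_rot"]
p=dict(np.load("wrist0.npz",allow_pickle=True)); V=p["view"]; o=-V[:3,:3].T@V[:3,3]
print("cam in tool",(R.T@(o-s["tcp_pos"])).round(4)); print("cam axes in tool cols",(R.T@V[:3,:3].T).round(3))
# desired: view jig: tool y axis direction etc
print(np.degrees(np.arctan2(R[1,1],R[0,1])))
tgt=np.array([0.45,0.2,0.30])
print((R.T@(tgt-s["tcp_pos"])).round(3))
E
```

```text
cam in tool [-0.1472  0.     -0.0737]
cam axes in tool cols [[-0.002 -0.269  0.963]
 [ 1.    -0.     0.002]
 [-0.     0.963  0.269]]
-112.84903460352373
[-0.063  0.266 -0.337]
```

{"api": "apply_moves", "payload": {
  "xyz": [
    [-0.01,0.04,0],
    [-0.01,0.04,0],
    [-0.01,0.04,0],
    [-0.005,0.04,0],
    [0,0.0125,-0.03],
    [0,0.0125,-0.048],
    [0,0.0125,-0.048],
    [0,0.0125,-0.048],
    [0,0.0125,-0.048],
    [0,0.0125,-0.048]
  ],
  "twist": [0,0,0,0,0,0,0,0,-4.7,-4.7],
  "claw": [0,0,0,0,0,0,0,0,0,0]
}}

```text
time_s: 2.2
tcp_pos: [0.4017, 0.2528, 0.2734]
ee_rot: [[0.004, -0.213, -0.977], [0.005, -0.977, 0.213], [-1.0, -0.005, -0.003]]
wrist_force: [-0.2, 1.7, 0.5]
gripper_width: 0.174
```

{"api": "apply_moves", "payload": {
  "xyz": [
    [0,0.02,-0.04],
    [0,0.02,-0.04],
    [0,0.02,-0.04],
    [0,0.01,-0.02],
    [0,0,0]
  ],
  "twist": [0,0,0,0,0],
  "claw": [0,0,0,0,0]
}}

```text
time_s: 2.7
tcp_pos: [0.5323, 0.1462, 0.2738]
ee_rot: [[0.006, -0.218, -0.976], [0.006, -0.976, 0.218], [-1.0, -0.007, -0.005]]
wrist_force: [-0.6, -0.5, -0.4]
gripper_width: 0.007
```

```bash
python3 - <<'E'
from h import *
print(r.sense()["tcp_pos"],r.sense()["wrist_force"])
p=snap("wrist","w1"); np.savez("w1.npz",**p)
q=np.array([0.5836,0.1456,-0.2429])
from fit import W
print(proj(p,W(q,[(56,10,36),(-44,22,24),(71,-10,36),(71,30,36),(41,30,36),(41,-10,36),(38,-49,24),(38,41,24)])).round(0).tolist())
E
```

```text
[0.53231689 0.14615937 0.27379118] [-0.55026504 -0.46711883 -0.37283043]
[[302.0, 85.0], [292.0, 167.0], [319.0, 72.0], [285.0, 71.0], [285.0, 98.0], [318.0, 99.0], [349.0, 103.0], [277.0, 101.0]]
```

View pics/w1.png

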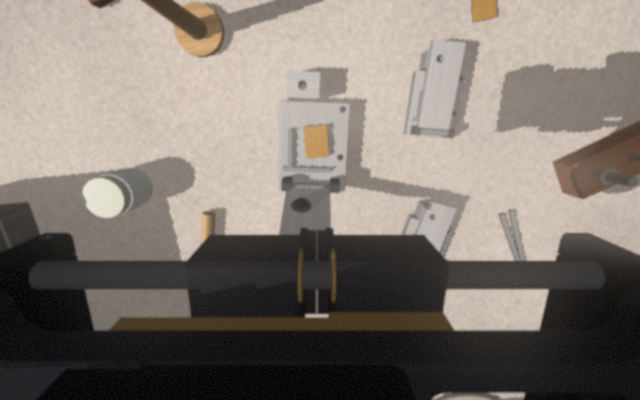

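{"api": "apply_moves", "payload": {
  "xyz": [
    [0,-0.005,-0.04],
    [0.03,0,-0.006],
    [0.05,0,0],
    [0.05,0,0],
    [0.02,0,0],
    [0,0,0]
  ],
  "twist": [0,0,0,0,0,0],
  "claw": [0,0,0,0,0,0]
}}

```text
time_s: 3.35
tcp_pos: [0.5769, 0.1482, 0.1231]
ee_rot: [[0.012, -0.21, -0.978], [0.01, -0.978, 0.211], [-1.0, -0.012, -0.009]]
wrist_force: [0.2, 0.2, -0.4]
gripper_width: 0.008
```

```bash
python3 - <<'E'
from h import *
print(r.sense()["tcp_pos"],r.sense()["wrist_force"])
p=snap("wrist","w2",(220,0,420,240),3); np.savez("w2.npz",**p)
q=np.array([0.5836,0.1456,-0.2429])
from fit import W
print(proj(p,W(q,[(56,10,36),(-44,22,24),(71,-10,36),(71,30,36),(41,30,36),(41,-10,36),(38,-49,24),(38,41,24)])).round(0).tolist())
E
```

```text
[0.57689104 0.14822748 0.12308605] [ 0.16307306  0.18068198 -0.35348482]
[[309.0, 128.0], [293.0, 244.0], [336.0, 108.0], [282.0, 106.0], [282.0, 147.0], [334.0, 149.0], [382.0, 153.0], [270.0, 149.0]]
```

View pics/w2.png

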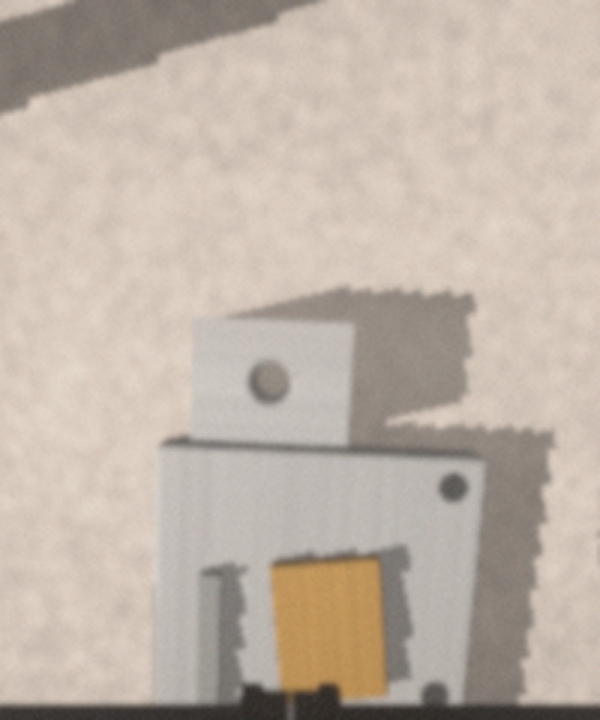

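```bash
cat > fit2.py <<'E'
from fit import *
P=dict(np.load("w2.npz",allow_pickle=True))
w=lambda a,b:(220+(a+.5)/3-.5,(b+.5)/3-.5)
jw=[((56,10,36),w(269,382)),((71,30,36),w(193,318)),((71,-10,36),w(354,323)),((41,-10,36),w(347,444)),((41,30,36),w(191,440)),((38,-49,24),w(485,458)),((38,41,24),w(161,447)),((4,22,30),w(220,572))]
R=least_squares(f,[0.56,0.15,-0.2],args=([(P,jw)],),loss="soft_l1"); q=R.x
if __name__=="__main__":
  print(q.round(4),np.degrees(q[2])); print(f(q,[(P,jw)]).reshape(-1,2).round(1).tolist())
  c,s=np.cos(q[2]),np.sin(q[2])
  for a in [(271,563),(378,558),(387,695),(281,690)]:
    X=ray(P,w(*a),.032); d=X[:2]-q[:2]; print(X.round(4),"jig",(c*d[0]+s*d[1]).round(4),(-s*d[0]+c*d[1]).round(4))
  t=r.sense()["tcp_pos"]; d=t[:2]-q[:2]; print("tcp jig",c*d[0]+s*d[1],-s*d[0]+c*d[1])
  print(np.degrees(np.arctan2(r.sense()["ee_rot"][1,1],r.sense()["ee_rot"][0,1]))+90)
E
python3 fit2.py
```

```text
[ 0.5841  0.1449 -0.2493] -14.285180010179394
[[0.5, 0.1], [-0.5, -0.4], [-0.1, 0.0], [0.0, 0.5], [-0.2, -0.2], [1.5, -0.0], [-2.1, -0.7], [0.4, 1.2]]
[0.5945 0.1511 0.032 ] jig 0.0085 0.0085
[0.5899 0.1227 0.032 ] jig 0.0111 -0.0201
[0.5509 0.1275 0.032 ] jig -0.0279 -0.0251
[0.5584 0.1562 0.032 ] jig -0.0277 0.0046
tcp jig -0.007294368996023131 0.0018756855377587349
-12.133411778416885
```

{"api": "apply_moves", "payload": {
  "xyz": [
    [0,0.01,-0.036],
    [0.03,0,0],
    [0.03,0,0],
    [0.01,0,0],
    [0,0,0]
  ],
  "twist": [1.9,0,0,0,0],
  "claw": [0,0,0,0,0]
}}

```text
time_s: 3.9
tcp_pos: [0.6183, 0.1381, 0.0658]
ee_rot: [[0.034, -0.236, -0.971], [0.018, -0.972, 0.236], [-0.999, -0.026, -0.028]]
wrist_force: [-0.0, 0.2, 0.5]
gripper_width: 0.005
```

```bash
cat > st.py <<'E'
from h import *
Q=np.array([0.584,0.145,np.radians(-14.0)])
def st():
    s=r.sense(); t=s["tcp_pos"]; c,sn=np.cos(Q[2]),np.sin(Q[2]); d=t[:2]-Q[:2]; R=s["ee_rot"]
    print("t",s["time_s"],"jig mm",np.round(1000*np.array([c*d[0]+sn*d[1],-sn*d[0]+c*d[1],t[2]]),1),"tip z",round(1000*(t[2]+.014*R[2,0]),1),"yaw",round(np.degrees(np.arctan2(R[1,1],R[0,1]))+90,2),"tilt",np.round(np.degrees(R[:2,0]),2),"F",s["wrist_force"].round(1),"M",s["moment"].round(2),"g",round(float(s["gripper_width"]),3))
if __name__=="__main__": st()
E
python3 st.py; python3 - <<'E'
from h import *
snap("wrist","w3",(200,80,440,260),3)
E
```

```text
t 3.9 jig mm [35.   1.6 65.8] tip z 51.8 yaw -13.63 tilt [1.93 1.05] F [-0.   0.2  0.5] M [-0.06  0.08  0.01] g 0.005
```

View pics/w3.png

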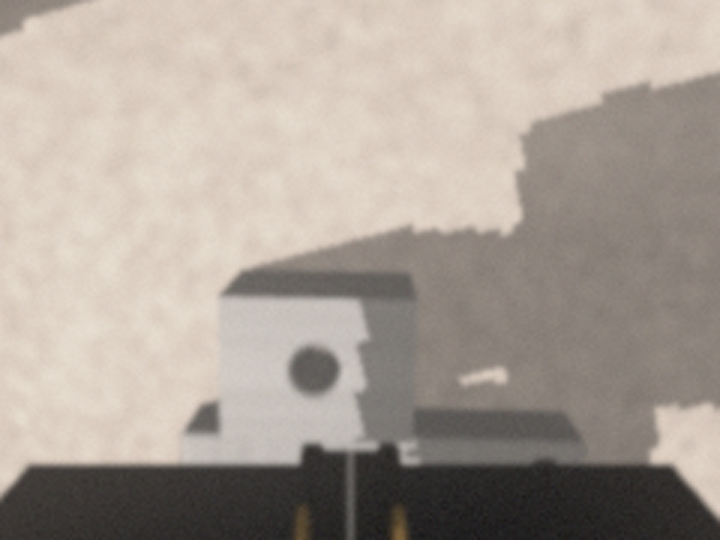

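{"api": "apply_moves", "payload": {
  "xyz": [
    [-0.03,0,0],
    [-0.02,0,0]
  ],
  "twist": [0,0,0],
  "claw": [0,0,0]
}}

```text
schema error: expected 2 entries
```

{"api": "apply_moves", "payload": {
  "xyz": [
    [-0.03,0,0],
    [-0.02,0,0]
  ],
  "twist": [0,0],
  "claw": [0,0]
}}

```text
time_s: 4.15
tcp_pos: [0.6164, 0.1379, 0.1189]
ee_rot: [[0.034, -0.234, -0.972], [0.018, -0.972, 0.235], [-0.999, -0.025, -0.029]]
wrist_force: [0.1, 1.0, -0.5]
gripper_width: 0.005
```

```bash
python3 st.py
```

```text
t 4.15 jig mm [ 33.2   0.9 118.9] tip z 104.9 yaw -13.53 tilt [1.94 1.02] F [ 0.1  1.  -0.5] M [-0.04  0.02 -0.01] g 0.005
```

{"api": "apply_moves", "payload": {
  "xyz": [
    [0,0.01,0.0],
    [0,0.0,0],
    [0,0,0]
  ],
  "twist": [0,0,0],
  "claw": [0,0,0]
}}

```text
time_s: 4.45
tcp_pos: [0.6163, 0.129, 0.1259]
ee_rot: [[0.046, -0.232, -0.972], [0.023, -0.972, 0.233], [-0.999, -0.033, -0.039]]
wrist_force: [0.6, 1.3, 0.4]
gripper_width: 0.006
```

```bash
python3 st.py
```

```text
t 4.45 jig mm [ 35.2  -7.7 125.9] tip z 112.0 yaw -13.43 tilt [2.63 1.32] F [0.6 1.3 0.4] M [-0.09  0.08 -0.  ] g 0.006
```

{"api": "apply_moves", "payload": {
  "xyz": [
    [0,0.0,0.01],
    [0,0.0,0]
  ],
  "twist": [0,0],
  "claw": [0,0]
}}

```text
time_s: 4.65
tcp_pos: [0.605, 0.131, 0.1242]
ee_rot: [[0.044, -0.233, -0.971], [0.022, -0.972, 0.234], [-0.999, -0.032, -0.037]]
wrist_force: [-0.1, 0.9, 0.1]
gripper_width: 0.006
```

```bash
python3 st.py
```

```text
t 4.65 jig mm [ 23.8  -8.5 124.2] tip z 110.3 yaw -13.48 tilt [2.49 1.28] F [-0.1  0.9  0.1] M [-0.11  0.11 -0.02] g 0.006
```

{"api": "apply_moves", "payload": {
  "xyz": [
    [0,0,0.03]
  ],
  "twist": [0],
  "claw": [0]
}}

```text
time_s: 4.75
tcp_pos: [0.5776, 0.138, 0.1224]
ee_rot: [[0.045, -0.234, -0.971], [0.022, -0.972, 0.235], [-0.999, -0.032, -0.039]]
wrist_force: [-0.6, 0.6, 0.4]
gripper_width: 0.005
```

{"api": "apply_moves", "payload": {
  "xyz": [
    [0,0,0]
  ],
  "twist": [0],
  "claw": [0]
}}

```text
time_s: 4.85
tcp_pos: [0.5739, 0.1378, 0.1211]
ee_rot: [[0.04, -0.233, -0.972], [0.021, -0.972, 0.234], [-0.999, -0.03, -0.034]]
wrist_force: [0.4, 0.6, 1.5]
gripper_width: 0.002
```

{"api": "apply_moves", "payload": {
  "xyz": [
    [0,0,0]
  ],
  "twist": [0],
  "claw": [0]
}}

```text
time_s: 4.95
tcp_pos: [0.5738, 0.138, 0.1209]
ee_rot: [[0.04, -0.232, -0.972], [0.02, -0.972, 0.233], [-0.999, -0.029, -0.034]]
wrist_force: [0.8, -0.6, 0.4]
gripper_width: 0.004
```

{"api": "apply_moves", "payload": {
  "xyz": [
    [0,0,-0.01]
  ],
  "twist": [0],
  "claw": [0]
}}

```text
time_s: 5.05
tcp_pos: [0.583, 0.1358, 0.121]
ee_rot: [[0.039, -0.231, -0.972], [0.02, -0.972, 0.232], [-0.999, -0.028, -0.033]]
wrist_force: [0.3, 0.2, 0.1]
gripper_width: 0.006
```

{"api": "apply_moves", "payload": {
  "xyz": [
    [0,0,-0.01]
  ],
  "twist": [0],
  "claw": [0]
}}

```text
time_s: 5.15
tcp_pos: [0.5941, 0.1335, 0.1214]
ee_rot: [[0.04, -0.231, -0.972], [0.02, -0.973, 0.232], [-0.999, -0.028, -0.034]]
wrist_force: [-0.1, 0.1, 0.4]
gripper_width: 0.006
```

{"api": "apply_moves", "payload": {
  "xyz": [
    [0,0,0]
  ],
  "twist": [0],
  "claw": [0]
}}

```text
time_s: 5.25
tcp_pos: [0.5962, 0.1332, 0.1212]
ee_rot: [[0.041, -0.232, -0.972], [0.02, -0.972, 0.233], [-0.999, -0.029, -0.035]]
wrist_force: [-0.5, -0.4, -0.4]
gripper_width: 0.006
```

{"api": "apply_moves", "payload": {
  "xyz": [
    [0.035,0,0],
    [0,0,0]
  ],
  "twist": [0,0],
  "claw": [0,0]
}}

```text
time_s: 5.45
tcp_pos: [0.5997, 0.1335, 0.0858]
ee_rot: [[0.042, -0.234, -0.971], [0.021, -0.972, 0.235], [-0.999, -0.03, -0.036]]
wrist_force: [-1.0, -0.4, -0.1]
gripper_width: 0.007
```

{"api": "apply_moves", "payload": {
  "xyz": [
    [-0.01,0,0],
    [-0.01,0,0],
    [-0.01,0,0],
    [-0.005,0,0]
  ],
  "twist": [0,0,0,0],
  "claw": [0,0,0,0]
}}

```text
time_s: 5.85
tcp_pos: [0.6006, 0.1328, 0.1273]
ee_rot: [[0.047, -0.233, -0.971], [0.021, -0.972, 0.234], [-0.999, -0.032, -0.041]]
wrist_force: [-0.1, 0.3, -0.6]
gripper_width: 0.008
```

{"api": "apply_moves", "payload": {
  "xyz": [
    [0,0,0.05],
    [0,0,0]
  ],
  "twist": [0,0],
  "claw": [0,0]
}}

```text
time_s: 6.05
tcp_pos: [0.5503, 0.1441, 0.1273]
ee_rot: [[0.049, -0.235, -0.971], [0.023, -0.971, 0.236], [-0.999, -0.033, -0.042]]
wrist_force: [0.7, -0.3, -0.5]
gripper_width: 0.008
```

{"api": "apply_moves", "payload": {
  "xyz": [
    [0,0,-0.006],
    [0,0,-0.013],
    [0,0,-0.013],
    [0,0,-0.013],
    [0,0,-0.006]
  ],
  "twist": [0,0,0,0,0],
  "claw": [0,0,0,0,0]
}}

```text
time_s: 6.55
tcp_pos: [0.6069, 0.1325, 0.1354]
ee_rot: [[0.058, -0.232, -0.971], [0.027, -0.972, 0.234], [-0.998, -0.04, -0.051]]
wrist_force: [1.5, -0.3, 0.4]
gripper_width: 0.007
```

```bash
python3 st.py
```

```text
t 6.55 jig mm [ 25.3  -6.5 135.4] tip z 121.4 yaw -13.43 tilt [3.34 1.53] F [ 1.5 -0.3  0.4] M [-0.06  0.11 -0.  ] g 0.007
```

```bash
python3 - <<'E'
from h import *
for i in range(5):
    s=r.sense(); j=s["joints"]; print(s["time_s"],j.round(3),"sum",round(j[1]-j[2]-j[4]-90,3),s["tcp_pos"].round(4),np.degrees(s["ee_rot"][:2,0]).round(3), s["joint_velocities"].round(2))
    if i<4: imaging.capture("top")
E
```

```text
6.55 [ 27.31   24.956 -10.721   0.229 -50.649  49.066] sum -3.674 [0.6069 0.1325 0.1354] [3.344 1.527] [-4.65  4.98  9.6  -0.85 -4.44  4.54]
6.6 [ 27.287  24.992 -10.683   0.251 -50.626  49.062] sum -3.7 [0.6075 0.1324 0.1353] [3.375 1.522] [ 0.91 -1.09 -2.71 -0.58  0.69 -1.3 ]
6.65 [ 27.337  24.936 -10.826   0.219 -50.618  49.019] sum -3.62 [0.6061 0.1325 0.1349] [3.291 1.511] [ 0.93 -1.06 -2.72 -0.72 -0.15 -0.4 ]
6.7 [ 27.378  24.891 -10.942   0.197 -50.621  49.005] sum -3.546 [0.605  0.1325 0.1346] [3.217 1.494] [ 0.78 -0.88 -1.87 -0.22 -0.02 -0.27]
6.75 [ 27.413  24.857 -11.016   0.19  -50.618  49.002] sum -3.509 [0.6043 0.1325 0.1345] [3.181 1.484] [ 0.6  -0.59 -1.1  -0.04  0.12 -0.1 ]
```

{"api": "apply_moves", "payload": {
  "xyz": [
    [0,0,0.05]
  ],
  "twist": [0],
  "claw": [0]
}}

```text
time_s: 6.85
tcp_pos: [0.5594, 0.1445, 0.1318]
ee_rot: [[0.059, -0.234, -0.97], [0.026, -0.971, 0.236], [-0.998, -0.04, -0.051]]
wrist_force: [-1.6, 0.9, -0.3]
gripper_width: 0.002
```

```bash
cat > settle.py <<'E'
from h import *
import sys
n=int(sys.argv[1]) if len(sys.argv)>1 else 5
for i in range(n+1):
    s=r.sense(); j=s["joints"]; print(round(s["time_s"],2),j[1:5].round(2),"sum",round(j[1]-j[2]-j[4]-90,3),s["tcp_pos"].round(4),np.degrees(s["ee_rot"][:2,0]).round(2))
    if i<n: imaging.capture("top")
E
python3 settle.py 7
```

```text
6.85 [ 21.38 -17.4    0.59 -47.52] sum -3.69 [0.5594 0.1445 0.1318] [3.39 1.51]
6.9 [ 20.81 -18.72   0.27 -47.68] sum -2.788 [0.5459 0.1423 0.1286] [2.49 1.27]
6.95 [ 20.92 -18.4    0.32 -47.76] sum -2.915 [0.5485 0.1427 0.1296] [2.62 1.3 ]
7.0 [ 20.98 -18.06   0.44 -47.7 ] sum -3.249 [0.5522 0.1437 0.1313] [2.95 1.4 ]
7.05 [ 21.04 -17.82   0.5  -47.67] sum -3.47 [0.5546 0.1444 0.1323] [3.16 1.47]
7.1 [ 21.08 -17.68   0.51 -47.66] sum -3.568 [0.5559 0.1447 0.1328] [3.25 1.51]
7.15 [ 21.11 -17.61   0.51 -47.66] sum -3.607 [0.5565 0.1447 0.1329] [3.29 1.53]
7.2 [ 21.14 -17.59   0.5  -47.67] sum -3.605 [0.5567 0.1447 0.1328] [3.28 1.53]
```

{"api": "apply_moves", "payload": {
  "xyz": [
    [0,0,-0.05]
  ],
  "twist": [0],
  "claw": [0]
}}

```text
time_s: 7.3
tcp_pos: [0.5997, 0.1331, 0.1342]
ee_rot: [[0.05, -0.229, -0.972], [0.025, -0.973, 0.231], [-0.998, -0.036, -0.043]]
wrist_force: [1.4, 2.2, 0.5]
gripper_width: 0.002
```

```bash
python3 settle.py 7
```

```text
7.3 [ 24.63 -11.4    0.06 -50.74] sum -3.233 [0.5997 0.1331 0.1342] [2.88 1.46]
7.35 [ 25.21 -10.31   0.41 -50.56] sum -3.921 [0.6116 0.1325 0.1358] [3.63 1.51]
7.4 [ 25.08 -10.52   0.32 -50.52] sum -3.882 [0.6096 0.1329 0.1356] [3.56 1.56]
7.45 [ 24.99 -10.72   0.23 -50.56] sum -3.728 [0.6073 0.1329 0.1351] [3.39 1.55]
7.5 [ 24.92 -10.87   0.19 -50.58] sum -3.64 [0.6058 0.1328 0.1349] [3.3  1.54]
7.55 [ 24.86 -10.96   0.18 -50.58] sum -3.602 [0.6049 0.1329 0.1348] [3.26 1.53]
7.6 [ 24.82 -11.02   0.18 -50.58] sum -3.593 [0.6044 0.133  0.1349] [3.25 1.53]
7.65 [ 24.78 -11.04   0.19 -50.57] sum -3.606 [0.6042 0.1332 0.1352] [3.26 1.53]
```

{"api": "apply_moves", "payload": {
  "xyz": [
    [0.05,0,0]
  ],
  "twist": [0],
  "claw": [0]
}}

```text
time_s: 7.75
tcp_pos: [0.6122, 0.1369, 0.0925]
ee_rot: [[0.073, -0.229, -0.971], [0.033, -0.972, 0.232], [-0.997, -0.049, -0.064]]
wrist_force: [1.7, 1.1, -0.0]
gripper_width: 0.006
```

```bash
python3 settle.py 7
```

```text
7.75 [ 27.84 -13.18   0.38 -44.37] sum -4.602 [0.6122 0.1369 0.0925] [4.2  1.89]
7.8 [ 2.865e+01 -1.397e+01  3.000e-02 -4.416e+01] sum -3.215 [0.604  0.1341 0.0788] [2.86 1.46]
7.85 [ 28.57 -13.95   0.05 -44.58] sum -2.903 [0.6025 0.1332 0.0797] [2.59 1.31]
7.9 [ 28.41 -13.75   0.18 -44.66] sum -3.183 [0.6045 0.1337 0.0827] [2.88 1.36]
7.95 [ 28.28 -13.59   0.25 -44.64] sum -3.485 [0.6064 0.1344 0.0851] [3.17 1.45]
8.0 [ 28.2  -13.49   0.27 -44.63] sum -3.687 [0.6076 0.1349 0.0866] [3.36 1.53]
8.05 [ 28.15 -13.45   0.27 -44.61] sum -3.793 [0.6081 0.1351 0.0874] [3.45 1.58]
8.1 [ 28.12 -13.44   0.25 -44.6 ] sum -3.835 [0.6082 0.1351 0.0877] [3.48 1.61]
```

{"api": "apply_moves", "payload": {
  "xyz": [
    [0,0,0.04]
  ],
  "twist": [0],
  "claw": [0]
}}

```text
time_s: 8.2
tcp_pos: [0.5736, 0.1453, 0.0877]
ee_rot: [[0.068, -0.232, -0.97], [0.031, -0.972, 0.235], [-0.997, -0.046, -0.059]]
wrist_force: [-0.6, 0.3, 0.6]
gripper_width: 0.001
```

```bash
python3 settle.py 1
```

```text
8.2 [ 25.42 -18.54   0.66 -41.78] sum -4.261 [0.5736 0.1453 0.0877] [3.91 1.75]
8.25 [ 24.99 -19.44   0.41 -41.9 ] sum -3.677 [0.564  0.1444 0.0863] [3.31 1.63]
```

{"api": "apply_moves", "payload": {
  "xyz": [
    [0,0,0]
  ],
  "twist": [0],
  "claw": [0]
}}

```text
time_s: 8.35
tcp_pos: [0.5633, 0.1448, 0.088]
ee_rot: [[0.059, -0.231, -0.971], [0.029, -0.972, 0.233], [-0.998, -0.042, -0.051]]
wrist_force: [0.4, -0.1, -0.3]
gripper_width: 0.002
```

```bash
python3 settle.py 3
```

```text
8.35 [ 24.77 -19.51   0.42 -41.93] sum -3.788 [0.5633 0.1448 0.088 ] [3.4  1.68]
8.4 [ 24.77 -19.46   0.41 -41.94] sum -3.83 [0.5637 0.1448 0.0883] [3.44 1.7 ]
8.45 [ 24.84 -19.36   0.43 -41.92] sum -3.878 [0.5647 0.145  0.0882] [3.49 1.72]
8.5 [ 24.9  -19.32   0.44 -41.9 ] sum -3.884 [0.5653 0.1449 0.088 ] [3.5  1.71]
```

{"api": "apply_moves", "payload": {
  "xyz": [
    [0,0,-0.04],
    [0,0,0]
  ],
  "twist": [0,0],
  "claw": [0,0]
}}

```text
time_s: 8.7
tcp_pos: [0.6067, 0.1358, 0.0917]
ee_rot: [[0.064, -0.23, -0.971], [0.031, -0.972, 0.232], [-0.997, -0.045, -0.055]]
wrist_force: [-0.1, 0.9, -0.1]
gripper_width: 0.005
```

```bash
python3 settle.py 4
```

```text
8.7 [ 27.65 -13.56   0.19 -44.71] sum -4.074 [0.6067 0.1358 0.0917] [3.67 1.77]
8.75 [ 27.58 -13.8    0.08 -44.76] sum -3.862 [0.6039 0.1355 0.0909] [3.45 1.74]
8.8 [ 27.54 -13.94   0.05 -44.76] sum -3.757 [0.6025 0.1355 0.0903] [3.34 1.71]
8.85 [ 27.51 -14.03   0.05 -44.76] sum -3.706 [0.6017 0.1355 0.0902] [3.29 1.69]
8.9 [ 27.49 -14.08   0.05 -44.75] sum -3.684 [0.6013 0.1355 0.0901] [3.27 1.68]
```

{"api": "apply_moves", "payload": {
  "xyz": [
    [-0.05,0,0]
  ],
  "twist": [0],
  "claw": [0]
}}

```text
time_s: 9.0
tcp_pos: [0.5937, 0.1324, 0.133]
ee_rot: [[0.041, -0.232, -0.972], [0.023, -0.972, 0.233], [-0.999, -0.032, -0.035]]
wrist_force: [0.6, 1.0, -1.4]
gripper_width: 0.0
```

```bash
python3 settle.py 6
```

```text
9.0 [ 24.4  -11.9   -0.11 -50.98] sum -2.722 [0.5937 0.1324 0.133 ] [2.37 1.35]
9.05 [ 23.6  -11.11   0.25 -51.22] sum -4.074 [0.6006 0.1344 0.1469] [3.69 1.73]
9.1 [ 23.64 -11.14   0.22 -50.86] sum -4.358 [0.6018 0.1353 0.1463] [3.93 1.88]
9.15 [ 23.75 -11.32   0.11 -50.79] sum -4.138 [0.6003 0.135  0.1438] [3.7  1.85]
9.2 [ 2.385e+01 -1.147e+01  4.000e-02 -5.080e+01] sum -3.886 [0.5988 0.1346 0.1417] [3.45 1.78]
9.25 [ 2.393e+01 -1.155e+01  1.000e-02 -5.080e+01] sum -3.719 [0.5979 0.1342 0.1403] [3.29 1.72]
9.3 [ 2.398e+01 -1.159e+01  1.000e-02 -5.081e+01] sum -3.621 [0.5976 0.134  0.1395] [3.21 1.68]
```

{"api": "apply_moves", "payload": {
  "xyz": [
    [0.05,0,0]
  ],
  "twist": [0],
  "claw": [0]
}}

```text
time_s: 9.4
tcp_pos: [0.6049, 0.1374, 0.0958]
ee_rot: [[0.07, -0.227, -0.971], [0.035, -0.973, 0.23], [-0.997, -0.05, -0.06]]
wrist_force: [1.9, 1.9, -0.8]
gripper_width: 0.0
```

```bash
python3 settle.py 2
```

```text
9.4 [ 27.11 -13.83   0.17 -44.57] sum -4.488 [0.6049 0.1374 0.0958] [4.02 1.98]
9.45 [ 27.93 -14.62  -0.18 -44.37] sum -3.078 [0.5968 0.1346 0.082 ] [2.66 1.54]
9.5 [ 27.85 -14.59  -0.15 -44.79] sum -2.771 [0.5953 0.1336 0.083 ] [2.4  1.39]
```

{"api": "apply_moves", "payload": {
  "xyz": [
    [0,0,0]
  ],
  "twist": [0],
  "claw": [0]
}}

```text
time_s: 9.6
tcp_pos: [0.5951, 0.1334, 0.0824]
ee_rot: [[0.04, -0.232, -0.972], [0.023, -0.972, 0.233], [-0.999, -0.031, -0.034]]
wrist_force: [0.9, 0.1, 1.1]
gripper_width: 0.0
```

```bash
python3 settle.py 4
```

```text
9.6 [ 27.91 -14.6   -0.1  -44.85] sum -2.643 [0.5951 0.1334 0.0824] [2.3  1.29]
9.65 [ 27.92 -14.64  -0.16 -44.87] sum -2.567 [0.5944 0.1332 0.0819] [2.22 1.29]
9.7 [ 27.85 -14.59  -0.14 -44.85] sum -2.704 [0.5951 0.1335 0.083 ] [2.34 1.35]
9.75 [ 27.8  -14.54  -0.13 -44.83] sum -2.828 [0.5957 0.1338 0.0838] [2.46 1.4 ]
9.8 [ 27.77 -14.52  -0.12 -44.82] sum -2.897 [0.5961 0.1339 0.0843] [2.52 1.42]
```

{"api": "apply_moves", "payload": {
  "xyz": [
    [-0.05,0,0],
    [0,0,0]
  ],
  "twist": [0,0],
  "claw": [0,0]
}}

```text
time_s: 10.0
tcp_pos: [0.5954, 0.1331, 0.1364]
ee_rot: [[0.047, -0.231, -0.972], [0.025, -0.972, 0.232], [-0.999, -0.036, -0.04]]
wrist_force: [0.6, 0.5, 1.2]
gripper_width: 0.008
```

```bash
python3 settle.py 5
```

```text
10.0 [ 2.419e+01 -1.172e+01 -2.000e-02 -5.101e+01] sum -3.079 [0.5954 0.1331 0.1364] [2.72 1.45]
10.05 [ 24.37 -12.    -0.19 -50.98] sum -2.646 [0.5925 0.1323 0.1324] [2.27 1.36]
10.1 [ 24.47 -12.15  -0.24 -50.97] sum -2.412 [0.5911 0.1318 0.1304] [2.05 1.29]
10.15 [ 24.54 -12.23  -0.25 -50.95] sum -2.279 [0.5905 0.1315 0.1292] [1.93 1.23]
10.2 [ 24.6  -12.26  -0.25 -50.94] sum -2.2 [0.5902 0.1314 0.1285] [1.86 1.19]
10.25 [ 24.63 -12.28  -0.24 -50.94] sum -2.141 [0.5901 0.1312 0.128 ] [1.81 1.16]
```

{"api": "apply_moves", "payload": {
  "xyz": [
    [0.05,0,0]
  ],
  "twist": [0],
  "claw": [0]
}}

```text
time_s: 10.35
tcp_pos: [0.5971, 0.1344, 0.0843]
ee_rot: [[0.047, -0.231, -0.972], [0.026, -0.972, 0.232], [-0.999, -0.036, -0.04]]
wrist_force: [1.4, 1.6, -0.3]
gripper_width: 0.004
```

```bash
python3 settle.py 2
```

```text
10.35 [ 27.78 -14.53  -0.09 -44.6 ] sum -3.096 [0.5971 0.1344 0.0843] [2.71 1.5 ]
10.4 [ 28.59 -15.32  -0.43 -44.39] sum -1.702 [0.5887 0.1315 0.0709] [1.36 1.06]
10.45 [ 28.51 -15.29  -0.41 -44.81] sum -1.389 [0.5872 0.1305 0.0719] [1.09 0.9 ]
```

{"api": "apply_moves", "payload": {
  "xyz": [
    [0,0,0]
  ],
  "twist": [0],
  "claw": [0]
}}

```text
time_s: 10.55
tcp_pos: [0.5874, 0.1303, 0.0717]
ee_rot: [[0.018, -0.235, -0.972], [0.014, -0.972, 0.235], [-1.0, -0.018, -0.014]]
wrist_force: [-0.3, -0.1, 0.3]
gripper_width: 0.007
```

```bash
python3 settle.py 4
```

```text
10.55 [ 28.55 -15.26  -0.35 -44.88] sum -1.313 [0.5874 0.1303 0.0717] [1.05 0.83]
10.6 [ 28.55 -15.29  -0.4  -44.89] sum -1.261 [0.5868 0.1302 0.0714] [0.99 0.84]
10.65 [ 28.49 -15.25  -0.39 -44.88] sum -1.375 [0.5874 0.1305 0.0723] [1.09 0.88]
10.7 [ 28.44 -15.21  -0.38 -44.86] sum -1.483 [0.5879 0.1307 0.073 ] [1.19 0.93]
10.75 [ 28.42 -15.2   -0.38 -44.84] sum -1.54 [0.5882 0.1308 0.0733] [1.24 0.95]
```

{"api": "apply_moves", "payload": {
  "xyz": [
    [-0.05,0,0],
    [0,0,0]
  ],
  "twist": [0,0],
  "claw": [0,0]
}}

```text
time_s: 10.95
tcp_pos: [0.5886, 0.1305, 0.1253]
ee_rot: [[0.025, -0.234, -0.972], [0.017, -0.972, 0.235], [-1.0, -0.022, -0.02]]
wrist_force: [0.8, 0.4, 0.5]
gripper_width: 0.004
```

```bash
python3 settle.py 5; python3 st.py
```

```text
10.95 [ 24.84 -12.37  -0.25 -51.07] sum -1.725 [0.5886 0.1305 0.1253] [1.44 0.98]
11.0 [ 25.02 -12.65  -0.42 -51.04] sum -1.288 [0.5857 0.1297 0.1214] [0.99 0.89]
11.05 [ 25.11 -12.8   -0.47 -51.03] sum -1.064 [0.5843 0.1292 0.1195] [0.77 0.82]
11.1 [ 25.18 -12.87  -0.48 -51.01] sum -0.931 [0.5836 0.1288 0.1183] [0.65 0.76]
11.15 [ 25.24 -12.91  -0.47 -51.01] sum -0.846 [0.5833 0.1287 0.1176] [0.58 0.72]
11.2 [ 25.28 -12.93  -0.47 -51.  ] sum -0.788 [0.5832 0.1286 0.117 ] [0.53 0.69]
t 11.2 jig mm [  3.2 -16.1 117. ] tip z 103.1 yaw -13.69 tilt [0.53 0.69] F [-0.8  0.2 -0.4] M [-0.11  0.04 -0.  ] g 0.003
```

{"api": "apply_moves", "payload": {
  "xyz": [
    [0,-0.008,-0.027]
  ],
  "twist": [0],
  "claw": [0]
}}

```text
time_s: 11.3
tcp_pos: [0.6087, 0.1295, 0.1171]
ee_rot: [[0.006, -0.236, -0.972], [0.011, -0.972, 0.236], [-1.0, -0.012, -0.003]]
wrist_force: [1.2, -0.1, 0.6]
gripper_width: 0.007
```

```bash
python3 settle.py 5|tail -1; python3 st.py
```

```text
11.55 [ 27.66  -8.83  -0.5  -52.83] sum -0.68 [0.6106 0.1297 0.1165] [0.43 0.66]
t 11.55 jig mm [ 29.6  -8.4 116.5] tip z 102.5 yaw -13.71 tilt [0.43 0.66] F [0.3 0.3 0.2] M [-0.02  0.06  0.02] g 0.002
```

{"api": "apply_moves", "payload": {
  "xyz": [
    [0.045,0,0]
  ],
  "twist": [0],
  "claw": [0]
}}

```text
time_s: 11.65
tcp_pos: [0.6155, 0.132, 0.0773]
ee_rot: [[0.021, -0.235, -0.972], [0.016, -0.972, 0.235], [-1.0, -0.021, -0.017]]
wrist_force: [0.8, 0.3, -0.1]
gripper_width: 0.005
```

```bash
python3 settle.py 2|tail -1
```

```text
11.75 [ 30.91 -11.65  -0.7  -47.49] sum 0.054 [0.6061 0.1286 0.0661] [-0.28  0.43]
```

{"api": "apply_moves", "payload": {
  "xyz": [
    [0,0,0]
  ],
  "twist": [0],
  "claw": [0]
}}

```text
time_s: 11.85
tcp_pos: [0.6057, 0.1284, 0.0662]
ee_rot: [[-0.006, -0.238, -0.971], [0.006, -0.971, 0.238], [-1.0, -0.005, 0.007]]
wrist_force: [0.7, 0.7, 2.0]
gripper_width: 0.005
```

```bash
python3 settle.py 4|tail -1; python3 st.py
```

```text
12.05 [ 30.8  -11.58  -0.67 -47.53] sum -0.09 [0.6068 0.1289 0.0677] [-0.14  0.48]
t 12.05 jig mm [ 26.  -10.1  67.7] tip z 53.7 yaw -13.78 tilt [-0.14  0.48] F [ 0.5 -0.  -0.1] M [-0.01 -0.    0.  ] g 0.006
```

{"api": "apply_moves", "payload": {
  "xyz": [
    [0.019,-0.002,-0.003]
  ],
  "twist": [0],
  "claw": [0]
}}

```text
time_s: 12.15
tcp_pos: [0.6126, 0.1313, 0.0526]
ee_rot: [[0.005, -0.237, -0.971], [0.011, -0.971, 0.237], [-1.0, -0.012, -0.002]]
wrist_force: [0.9, 0.3, 0.4]
gripper_width: 0.005
```

```bash
python3 settle.py 4|tail -1; python3 st.py
```

```text
12.35 [ 32.38 -11.88  -0.67 -45.62] sum -0.119 [0.6103 0.1304 0.0495] [-0.11  0.48]
t 12.35 jig mm [29.1 -7.8 49.5] tip z 35.5 yaw -13.77 tilt [-0.11  0.48] F [ 0.8 -0.8  0.2] M [-0.08 -0.04  0.05] g 0.008
```

{"api": "apply_moves", "payload": {
  "xyz": [
    [0.007,0,0]
  ],
  "twist": [0],
  "claw": [0]
}}

```text
time_s: 12.45
tcp_pos: [0.6115, 0.1308, 0.0442]
ee_rot: [[0.002, -0.238, -0.971], [0.01, -0.971, 0.238], [-1.0, -0.01, 0.001]]
wrist_force: [-0.3, -1.1, 0.8]
gripper_width: 0.005
```

```bash
python3 settle.py 4|tail -1; python3 st.py
```

```text
12.65 [ 32.88 -12.18  -0.67 -44.81] sum -0.122 [0.6103 0.1304 0.0426] [-0.1   0.48]
t 12.65 jig mm [29.1 -7.8 42.6] tip z 28.6 yaw -13.77 tilt [-0.1   0.48] F [ 0.2  0.2 -0.6] M [-0.06  0.01 -0.01] g 0.007
```

{"api": "apply_moves", "payload": {
  "xyz": [
    [0.001,0,0.008],
    [0,0,0.006],
    [0,0,0.004]
  ],
  "twist": [0,0,0],
  "claw": [0,0,0]
}}

```text
time_s: 12.95
tcp_pos: [0.5922, 0.1349, 0.0421]
ee_rot: [[-0.0, -0.238, -0.971], [0.009, -0.971, 0.238], [-1.0, -0.008, 0.003]]
wrist_force: [0.3, -0.1, 0.4]
gripper_width: 0.007
```

```bash
python3 settle.py 3|tail -1; python3 st.py
```

```text
13.1 [ 31.65 -14.77  -0.67 -43.37] sum -0.202 [0.5925 0.1349 0.0422] [-0.03  0.5 ]
t 13.1 jig mm [10.7 -7.7 42.2] tip z 28.2 yaw -13.77 tilt [-0.03  0.5 ] F [ 0.3 -0.8  0.5] M [ 0.    0.03 -0.05] g 0.003
```

Approaching expected flush at about x 5.5, I'll use small steps and watch the force along the jig's x axis.

{"api": "apply_moves", "payload": {
  "xyz": [
    [0,0,0.003],
    [0,0,0.003]
  ],
  "twist": [0,0],
  "claw": [0,0]
}}

```text
time_s: 13.3
tcp_pos: [0.589, 0.1366, 0.0431]
ee_rot: [[0.005, -0.237, -0.972], [0.009, -0.971, 0.237], [-1.0, -0.01, -0.003]]
wrist_force: [6.0, -6.3, 1.2]
gripper_width: 0.001
```

```bash
python3 st.py;  python3 - <<'E'
from h import *
snap("top","t4",(240,160,310,220),8); snap("scene","s4",(320,190,390,250),8)
E
python3 st.py
```

```text
t 13.3 jig mm [ 6.9 -6.9 43.1] tip z 29.1 yaw -13.7 tilt [0.29 0.54] F [ 6.  -6.3  1.2] M [-1.55 -2.24  0.  ] g 0.001
t 13.4 jig mm [ 7.1 -7.  43.4] tip z 29.4 yaw -13.7 tilt [0.3  0.54] F [ 4.4 -2.9  0.5] M [-1.   -1.4   0.02] g 0.006
```

View pics/s4.png

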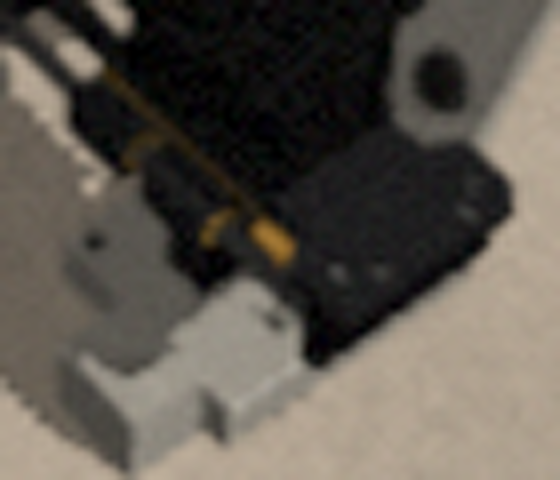

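View pics/t4.png

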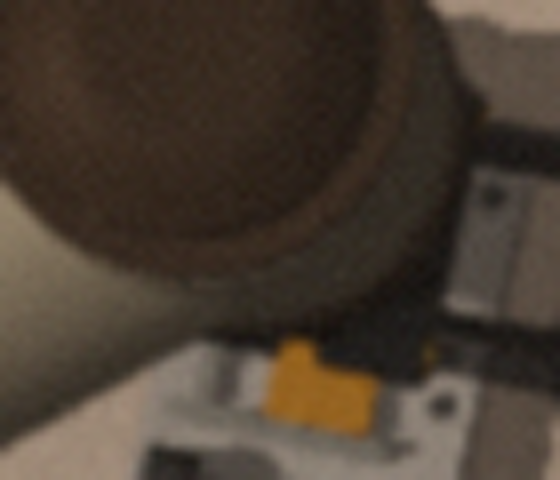

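{"api": "apply_moves", "payload": {
  "xyz": [
    [0,0,-0.014]
  ],
  "twist": [0],
  "claw": [0]
}}

```text
time_s: 13.5
tcp_pos: [0.6018, 0.1332, 0.0437]
ee_rot: [[0.004, -0.236, -0.972], [0.009, -0.972, 0.236], [-1.0, -0.01, -0.002]]
wrist_force: [0.7, 0.3, -0.2]
gripper_width: 0.004
```

```bash
python3 settle.py 4|tail -1; python3 st.py
```

```text
13.7 [ 32.16 -13.61  -0.53 -43.77] sum -0.46 [0.6022 0.1331 0.0431] [0.24 0.54]
t 13.7 jig mm [20.6 -7.2 43.1] tip z 29.1 yaw -13.74 tilt [0.24 0.54] F [-0.6  0.4 -0.5] M [-0.05  0.04  0.02] g 0.005
```

{"api": "apply_moves", "payload": {
  "xyz": [
    [0,0.04,0]
  ],
  "twist": [0],
  "claw": [0]
}}

```text
time_s: 13.8
tcp_pos: [0.5939, 0.0972, 0.0428]
ee_rot: [[0.007, -0.233, -0.973], [0.01, -0.973, 0.233], [-1.0, -0.012, -0.004]]
wrist_force: [0.5, -0.7, 0.1]
gripper_width: 0.009
```

```bash
python3 settle.py 4|tail -1; python3 st.py
```

```text
14.0 [ 30.92 -16.18  -0.59 -42.5 ] sum -0.401 [0.592  0.0937 0.0427] [0.2  0.53]
t 14.0 jig mm [ 20.2 -47.9  42.7] tip z 28.7 yaw -13.8 tilt [0.2  0.53] F [1.1 1.1 0.5] M [-0.05 -0.06 -0.05] g 0.007
```

{"api": "apply_moves", "payload": {
  "xyz": [
    [0.001,0,0.04]
  ],
  "twist": [0],
  "claw": [0]
}}

```text
time_s: 14.1
tcp_pos: [0.5571, 0.1041, 0.042]
ee_rot: [[0.009, -0.24, -0.971], [0.011, -0.971, 0.24], [-1.0, -0.013, -0.006]]
wrist_force: [-0.5, 1.7, 0.6]
gripper_width: 0.011
```

```bash
python3 settle.py 4|tail -1; python3 st.py
```

```text
14.3 [ 28.26 -21.67  -0.58 -39.63] sum -0.441 [0.5529 0.1042 0.0419] [0.23 0.53]
t 14.3 jig mm [-20.3 -47.1  41.9] tip z 27.9 yaw -13.69 tilt [0.23 0.53] F [ 1.2 -0.3 -0.2] M [-0.02 -0.07  0.01] g 0.009
```

{"api": "apply_moves", "payload": {
  "xyz": [
    [0,-0.008,0],
    [0,-0.006,0],
    [0,-0.005,0]
  ],
  "twist": [0,0,0],
  "claw": [0,0,0]
}}

```text
time_s: 14.6
tcp_pos: [0.5602, 0.1252, 0.0428]
ee_rot: [[0.007, -0.236, -0.972], [0.01, -0.972, 0.236], [-1.0, -0.012, -0.004]]
wrist_force: [0.5, -0.1, 0.6]
gripper_width: 0.008
```

```bash
python3 settle.py 3|tail -1; python3 st.py
```

```text
14.75 [ 28.93 -20.2   -0.52 -40.25] sum -0.627 [0.5598 0.1249 0.0427] [0.39 0.59]
t 14.75 jig mm [-18.6 -25.3  42.7] tip z 28.7 yaw -13.64 tilt [0.39 0.59] F [-1.9  0.7  0.2] M [-0.04  0.05 -0.03] g 0.003
```

```bash
python3 - <<'E'
from h import *
snap("scene","s5",(320,190,390,250),8)
E
python3 st.py
```

```text
t 14.8 jig mm [-18.8 -25.7  42.7] tip z 28.7 yaw -13.66 tilt [0.37 0.58] F [-0.   0.3  0.2] M [-0.06  0.08 -0.01] g 0.002
```

View pics/s5.png

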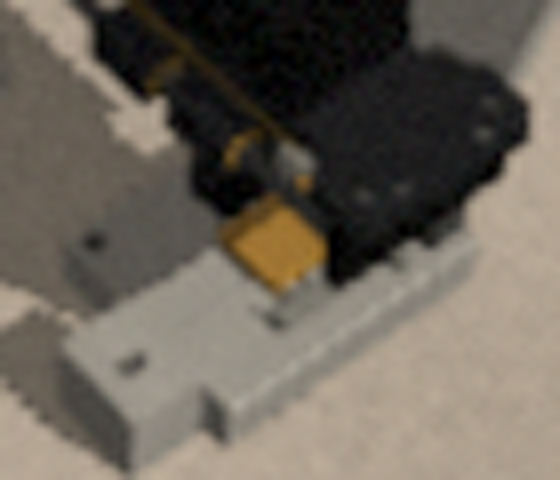

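{"api": "apply_moves", "payload": {
  "xyz": [
    [0,-0.004,0],
    [0,-0.004,0]
  ],
  "twist": [0,0],
  "claw": [0,0]
}}

```text
time_s: 15.0
tcp_pos: [0.5611, 0.1318, 0.0425]
ee_rot: [[0.005, -0.237, -0.971], [0.01, -0.971, 0.237], [-1.0, -0.01, -0.003]]
wrist_force: [-0.1, -0.3, -0.2]
gripper_width: 0.008
```

```bash
python3 st.py; python3 settle.py 3|tail -1; python3 st.py
```

```text
t 15.0 jig mm [-19.  -18.4  42.5] tip z 28.5 yaw -13.74 tilt [0.3  0.54] F [-0.1 -0.3 -0.2] M [-0.25  0.05  0.02] g 0.008
15.15 [ 29.18 -19.72  -0.51 -40.53] sum -0.564 [0.5612 0.1321 0.0426] [0.33 0.57]
t 15.15 jig mm [-19.  -18.   42.6] tip z 28.6 yaw -13.7 tilt [0.33 0.57] F [-0.4 -0.7 -0.2] M [-0.07  0.01  0.02] g 0.009
```

{"api": "apply_moves", "payload": {
  "xyz": [
    [0,-0.003,0],
    [0,-0.003,0]
  ],
  "twist": [0,0],
  "claw": [0,0]
}}

```text
time_s: 15.35
tcp_pos: [0.5607, 0.1337, 0.0426]
ee_rot: [[-0.001, -0.237, -0.972], [0.002, -0.972, 0.237], [-1.0, -0.002, 0.001]]
wrist_force: [3.1, -13.9, 2.8]
gripper_width: 0.005
```

```bash
python3 st.py; python3 - <<'E'
from h import *
snap("scene","s6",(320,190,390,250),8)
E
python3 st.py
```

```text
t 15.35 jig mm [-19.9 -16.6  42.6] tip z 28.6 yaw -13.71 tilt [-0.05  0.13] F [  3.1 -13.9   2.8] M [-4.21 -1.   -0.13] g 0.005
t 15.4 jig mm [-19.8 -16.7  42.5] tip z 28.5 yaw -13.71 tilt [-0.06  0.11] F [  1.8 -10.9   2.5] M [-3.05 -0.44 -0.06] g 0.008
```

View pics/s6.png

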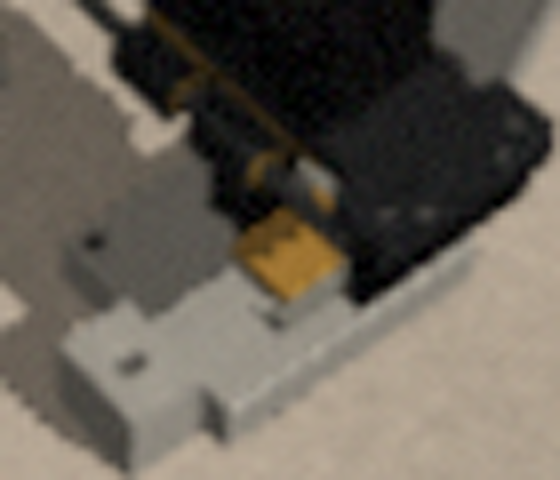

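{"api": "apply_moves", "payload": {
  "xyz": [
    [0,0.014,0]
  ],
  "twist": [0],
  "claw": [0]
}}

```text
time_s: 15.5
tcp_pos: [0.5581, 0.1201, 0.0426]
ee_rot: [[0.0, -0.236, -0.972], [0.002, -0.972, 0.236], [-1.0, -0.002, 0.0]]
wrist_force: [0.3, -0.0, 0.6]
gripper_width: 0.005
```

```bash
python3 settle.py 3|tail -1; python3 st.py
```

```text
15.65 [ 28.87 -20.47  -0.23 -40.66] sum -0.001 [0.5571 0.1193 0.0425] [-0.07  0.13]
t 15.65 jig mm [-19.9 -31.5  42.5] tip z 28.5 yaw -13.79 tilt [-0.07  0.13] F [-0.3  0.8 -0.1] M [ 0.07  0.01 -0.05] g 0.004
```

{"api": "apply_moves", "payload": {
  "xyz": [
    [0,0.002,-0.042]
  ],
  "twist": [0],
  "claw": [0]
}}

```text
time_s: 15.75
tcp_pos: [0.5937, 0.1078, 0.0423]
ee_rot: [[-0.006, -0.236, -0.972], [0.002, -0.972, 0.236], [-1.0, -0.001, 0.006]]
wrist_force: [1.1, 1.6, -0.7]
gripper_width: 0.006
```

```bash
python3 settle.py 4|tail -1; python3 st.py
```

```text
15.95 [ 31.68 -14.88  -0.25 -43.42] sum -0.027 [0.5979 0.1074 0.0421] [-0.05  0.17]
t 15.95 jig mm [ 22.6 -33.1  42.1] tip z 28.1 yaw -13.86 tilt [-0.05  0.17] F [-0.5 -0.4 -0.2] M [-0.06  0.09 -0.01] g 0.006
```

{"api": "apply_moves", "payload": {
  "xyz": [
    [0,-0.035,0]
  ],
  "twist": [0],
  "claw": [0]
}}

```text
time_s: 16.05
tcp_pos: [0.6044, 0.1389, 0.0418]
ee_rot: [[-0.004, -0.244, -0.97], [0.002, -0.97, 0.244], [-1.0, -0.001, 0.005]]
wrist_force: [0.5, -0.5, -0.1]
gripper_width: 0.004
```

```bash
python3 settle.py 4|tail -1; python3 st.py
```

```text
16.25 [ 32.79 -12.63  -0.27 -44.58] sum -0.005 [0.6056 0.1423 0.0421] [-0.09  0.17]
t 16.25 jig mm [21.6  2.6 42.1] tip z 28.1 yaw -13.77 tilt [-0.09  0.17] F [ 0.5 -1.2  0.4] M [-0.12 -0.01  0.03] g 0.007
```

{"api": "apply_moves", "payload": {
  "xyz": [
    [0,-0.001,0.006],
    [0,0,0.004],
    [0,0,0.003]
  ],
  "twist": [0,0,0],
  "claw": [0,0,0]
}}

```text
time_s: 16.55
tcp_pos: [0.5914, 0.1459, 0.0421]
ee_rot: [[-0.001, -0.238, -0.971], [0.003, -0.971, 0.238], [-1.0, -0.003, 0.002]]
wrist_force: [7.2, -2.9, -0.5]
gripper_width: 0.003
```

```bash
python3 st.py
```

```text
t 16.55 jig mm [ 7.   2.6 42.1] tip z 28.1 yaw -13.78 tilt [-0.07  0.17] F [ 7.2 -2.9 -0.5] M [-1.09 -2.17 -0.01] g 0.003
```

{"api": "apply_moves", "payload": {
  "xyz": [
    [0,0,0.003],
    [0,0,0.003]
  ],
  "twist": [0,0],
  "claw": [0,0]
}}

```text
time_s: 16.75
tcp_pos: [0.5911, 0.1461, 0.0448]
ee_rot: [[0.012, -0.235, -0.972], [0.004, -0.972, 0.236], [-1.0, -0.006, -0.011]]
wrist_force: [7.5, -6.5, -0.8]
gripper_width: 0.004
```

```bash
python3 st.py
```

```text
t 16.75 jig mm [ 6.6  2.8 44.8] tip z 30.8 yaw -13.62 tilt [0.71 0.21] F [ 7.5 -6.5 -0.8] M [-1.88 -2.23  0.01] g 0.004
```

{"api": "apply_moves", "payload": {
  "xyz": [
    [0,0,-0.012]
  ],
  "twist": [0],
  "claw": [0]
}}

```text
time_s: 16.85
tcp_pos: [0.602, 0.1428, 0.0455]
ee_rot: [[0.012, -0.235, -0.972], [0.003, -0.972, 0.235], [-1.0, -0.006, -0.011]]
wrist_force: [0.2, -0.3, -0.1]
gripper_width: 0.005
```

```bash
python3 settle.py 3|tail -1; python3 st.py
```

```text
17.0 [ 32.11 -13.65   0.19 -43.53] sum -0.714 [0.603  0.143  0.0449] [0.69 0.22]
t 17.0 jig mm [18.9  2.6 44.9] tip z 30.9 yaw -13.69 tilt [0.69 0.22] F [-0.1 -0.3  0.2] M [-0.05  0.02  0.02] g 0.007
```

{"api": "apply_moves", "payload": {
  "xyz": [
    [-0.05,0,0],
    [-0.05,0,0.0]
  ],
  "twist": [0,0],
  "claw": [0,0]
}}

```text
time_s: 17.2
tcp_pos: [0.5963, 0.1404, 0.1373]
ee_rot: [[-0.009, -0.239, -0.971], [-0.004, -0.971, 0.239], [-1.0, 0.006, 0.008]]
wrist_force: [1.6, 1.0, 0.7]
gripper_width: 0.002
```

```bash
python3 settle.py 5; python3 st.py; python3 - <<'E'
from h import *
p=snap("wrist","w7",(220,60,420,260),3); np.savez("w7.npz",**p)
E
```

```text
17.2 [ 2.591e+01 -8.580e+00 -4.000e-02 -5.609e+01] sum 0.589 [0.5963 0.1404 0.1373] [-0.54 -0.25]
17.25 [ 25.38  -8.02   0.15 -56.32] sum -0.278 [0.6006 0.1418 0.1466] [0.3  0.02]
17.3 [ 25.5   -8.19   0.08 -55.93] sum -0.371 [0.6007 0.1423 0.1442] [0.36 0.12]
17.35 [ 2.566e+01 -8.430e+00 -3.000e-02 -5.585e+01] sum -0.062 [0.5987 0.1418 0.1409] [0.04 0.05]
17.4 [ 25.78  -8.6   -0.09 -55.84] sum 0.219 [0.5972 0.1412 0.1384] [-0.23 -0.04]
17.45 [ 25.87  -8.69  -0.09 -55.83] sum 0.401 [0.5964 0.1408 0.1369] [-0.39 -0.12]
t 17.45 jig mm [ 13.   -1.1 136.9] tip z 122.9 yaw -13.86 tilt [-0.39 -0.12] F [-0.3 -0.3 -0.5] M [-0.02  0.06  0.02] g 0.006
```

View pics/w7.png

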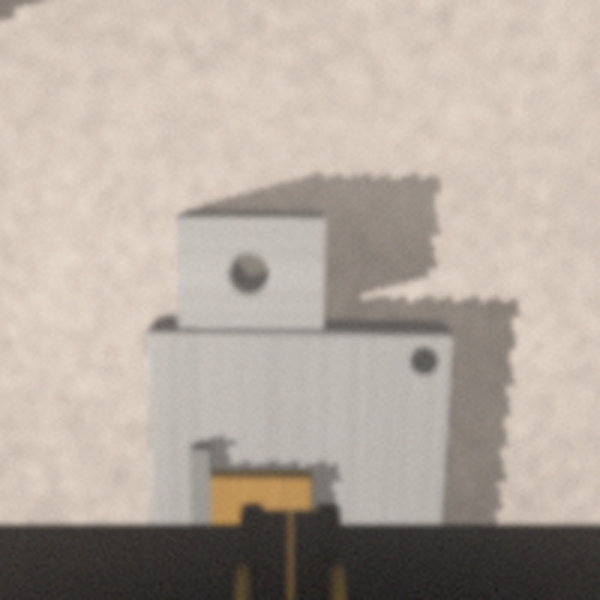

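```bash
python3 - <<'E'
from fit import *
q=np.array([0.584,0.145,np.radians(-14)])
for th in np.arange(1.7,2.1,.05):
    L=[(-66+150*np.cos(th),y,36+150*np.sin(th)) for y in (-28,28)]+[(-66+150*np.cos(th)-10*np.sin(th),y,36+150*np.sin(th)+10*np.cos(th)) for y in (-28,28)]
    a=proj(S,W(q,L)); b=proj(T,W(q,L))
    print(round(th,2),((a-[309.6,139.6])*6).round(0).tolist(),((b-[229.6,149.6])*6).round(0).tolist())
E
```

```text
1.7 [[366.0, 146.0], [459.0, 224.0], [383.0, 137.0], [476.0, 214.0]] [[284.0, 495.0], [109.0, 456.0], [277.0, 526.0], [102.0, 487.0]]
1.75 [[378.0, 140.0], [471.0, 217.0], [395.0, 132.0], [488.0, 209.0]] [[279.0, 518.0], [104.0, 479.0], [273.0, 550.0], [97.0, 510.0]]
1.8 [[391.0, 134.0], [483.0, 211.0], [407.0, 127.0], [499.0, 204.0]] [[274.0, 542.0], [99.0, 503.0], [268.0, 572.0], [93.0, 533.0]]
1.85 [[402.0, 129.0], [495.0, 206.0], [418.0, 124.0], [511.0, 200.0]] [[270.0, 565.0], [95.0, 525.0], [264.0, 595.0], [89.0, 556.0]]
1.9 [[414.0, 125.0], [507.0, 201.0], [429.0, 121.0], [522.0, 196.0]] [[265.0, 587.0], [91.0, 548.0], [260.0, 617.0], [86.0, 578.0]]
1.95 [[425.0, 122.0], [518.0, 198.0], [440.0, 118.0], [532.0, 193.0]] [[261.0, 609.0], [87.0, 570.0], [256.0, 638.0], [82.0, 599.0]]
2.0 [[436.0, 120.0], [528.0, 195.0], [450.0, 117.0], [542.0, 191.0]] [[257.0, 630.0], [84.0, 591.0], [252.0, 659.0], [79.0, 620.0]]
2.05 [[446.0, 118.0], [538.0, 192.0], [459.0, 116.0], [551.0, 190.0]] [[254.0, 651.0], [81.0, 612.0], [249.0, 678.0], [77.0, 640.0]]
2.1 [[456.0, 117.0], [548.0, 191.0], [468.0, 116.0], [560.0, 189.0]] [[251.0, 671.0], [78.0, 632.0], [246.0, 697.0], [74.0, 659.0]]
```

{"api": "apply_moves", "payload": {
  "xyz": [
    [-0.045,0,0],
    [-0.035,0,0]
  ],
  "twist": [0,0],
  "claw": [0,0]
}}

```text
time_s: 17.7
tcp_pos: [0.5919, 0.1391, 0.2079]
ee_rot: [[-0.028, -0.24, -0.97], [-0.011, -0.971, 0.241], [-1.0, 0.018, 0.025]]
wrist_force: [-0.0, 0.1, 0.3]
gripper_width: 0.005
```

```bash
python3 settle.py 4|tail -1; python3 st.py
```

```text
17.9 [ 22.44  -3.24  -0.31 -65.99] sum 1.672 [0.5917 0.1394 0.2068] [-1.61 -0.55]
t 17.9 jig mm [  8.8  -3.6 206.8] tip z 192.8 yaw -13.94 tilt [-1.61 -0.55] F [-0.1 -0.2 -1. ] M [ 0.03 -0.05  0.02] g 0.004
```

{"api": "apply_moves", "payload": {
  "xyz": [
    [0,0.004,0.04],
    [0,0,0.045],
    [0,0,0.045],
    [0,0,0.04]
  ],
  "twist": [0,0,0,0],
  "claw": [0,0,0,0]
}}

```text
time_s: 18.3
tcp_pos: [0.42, 0.1742, 0.1995]
ee_rot: [[-0.046, -0.248, -0.968], [-0.021, -0.968, 0.249], [-0.999, 0.032, 0.04]]
wrist_force: [0.5, 1.0, -0.7]
gripper_width: 0.007
```

```bash
python3 settle.py 4|tail -1; python3 st.py;  python3 - <<'E'
from h import *
snap("scene","s8",(300,100,440,260),5);snap("top","t8",(220,130,340,270),5)
E
```

```text
18.5 [  8.8  -23.2   -1.   -60.59] sum 2.59 [0.4219 0.1749 0.2009] [-2.5 -1.1]
t 18.5 jig mm [-164.6  -10.2  200.9] tip z 186.9 yaw -14.23 tilt [-2.5 -1.1] F [ 0.3 -0.1  0.3] M [-0.01 -0.13  0.  ] g 0.011
```

View pics/s8.png

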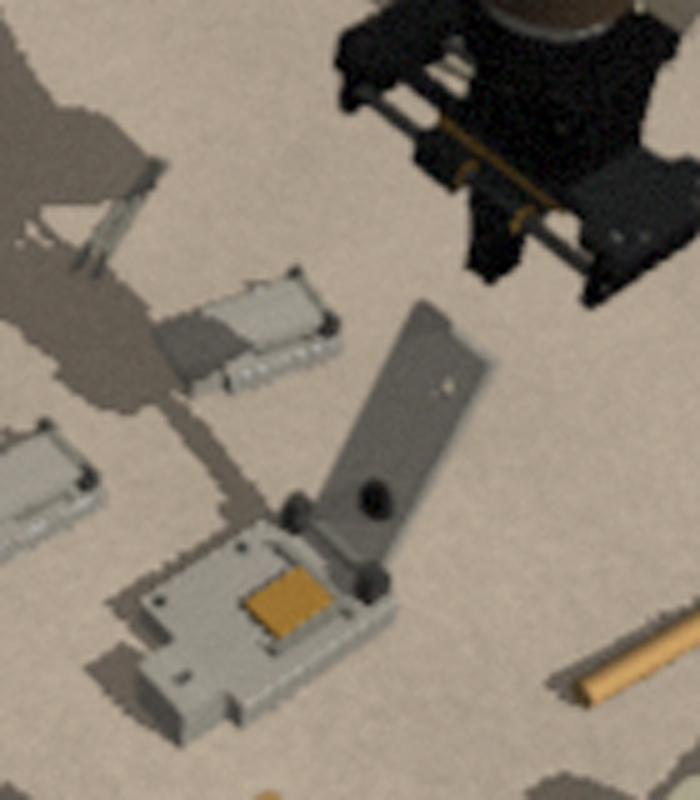

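View pics/t8.png

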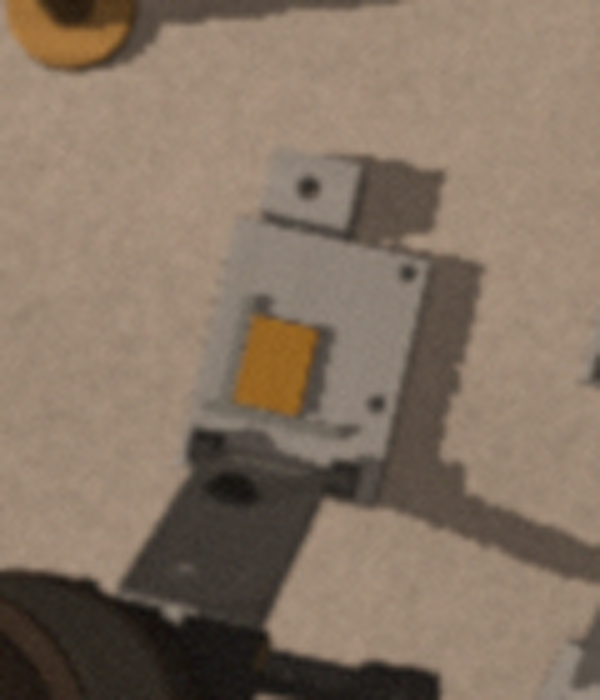

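{"api": "apply_moves", "payload": {
  "xyz": [
    [0.05,-0.004,0]
  ],
  "twist": [0],
  "claw": [0]
}}

```text
time_s: 18.7
tcp_pos: [0.4275, 0.1808, 0.1564]
ee_rot: [[-0.03, -0.247, -0.968], [-0.01, -0.969, 0.248], [-0.999, 0.017, 0.027]]
wrist_force: [1.1, 1.8, -0.7]
gripper_width: 0.005
```

```bash
python3 settle.py 5|tail -1; python3 st.py
```

```text
18.95 [ 12.17 -26.85  -1.02 -53.49] sum 2.51 [0.4235 0.178  0.1529] [-2.4  -1.09]
t 18.95 jig mm [-163.7   -6.8  152.9] tip z 138.9 yaw -14.36 tilt [-2.4  -1.09] F [-0.3  1.2  0.9] M [ 0.07 -0.14 -0.04] g 0.009
```

{"api": "apply_moves", "payload": {
  "xyz": [
    [0.007,0,-0.015],
    [0,0,-0.02]
  ],
  "twist": [0,0],
  "claw": [0,0]
}}

```text
time_s: 19.15
tcp_pos: [0.4591, 0.1699, 0.1477]
ee_rot: [[-0.038, -0.246, -0.969], [-0.016, -0.969, 0.247], [-0.999, 0.025, 0.033]]
wrist_force: [-2.1, 1.3, 1.9]
gripper_width: 0.006
```

```bash
python3 settle.py 3|tail -1; python3 st.py
```

```text
19.3 [ 15.23 -23.52  -0.76 -53.39] sum 2.133 [0.4604 0.1701 0.1478] [-2.04 -0.86]
t 19.3 jig mm [-126.    -5.6  147.8] tip z 133.8 yaw -14.37 tilt [-2.04 -0.86] F [-0.4 -0.2 -0.5] M [-0.03 -0.05 -0.04] g 0.008
```

{"api": "apply_moves", "payload": {
  "xyz": [
    [0,0,-0.018],
    [0,0,-0.018],
    [0,0,-0.018]
  ],
  "twist": [0,0,0],
  "claw": [0,0,0]
}}

```text
time_s: 19.6
tcp_pos: [0.512, 0.1562, 0.1482]
ee_rot: [[-0.036, -0.247, -0.968], [-0.014, -0.969, 0.248], [-0.999, 0.022, 0.032]]
wrist_force: [-0.8, 1.0, 0.2]
gripper_width: 0.006
```

```bash
python3 st.py;  python3 - <<'E'
from h import *
snap("scene","s9",(300,100,440,260),5)
E
python3 st.py
```

```text
t 19.6 jig mm [-72.6  -6.5 148.2] tip z 134.2 yaw -14.32 tilt [-2.08 -0.78] F [-0.8  1.   0.2] M [ 0.19  0.4  -0.04] g 0.006
t 19.65 jig mm [-69.9  -5.9 148.2] tip z 134.2 yaw -14.36 tilt [-1.93 -0.76] F [ 2.7 -0.3  0.4] M [ 0.05 -0.55 -0.  ] g 0.007
```

View pics/s9.png

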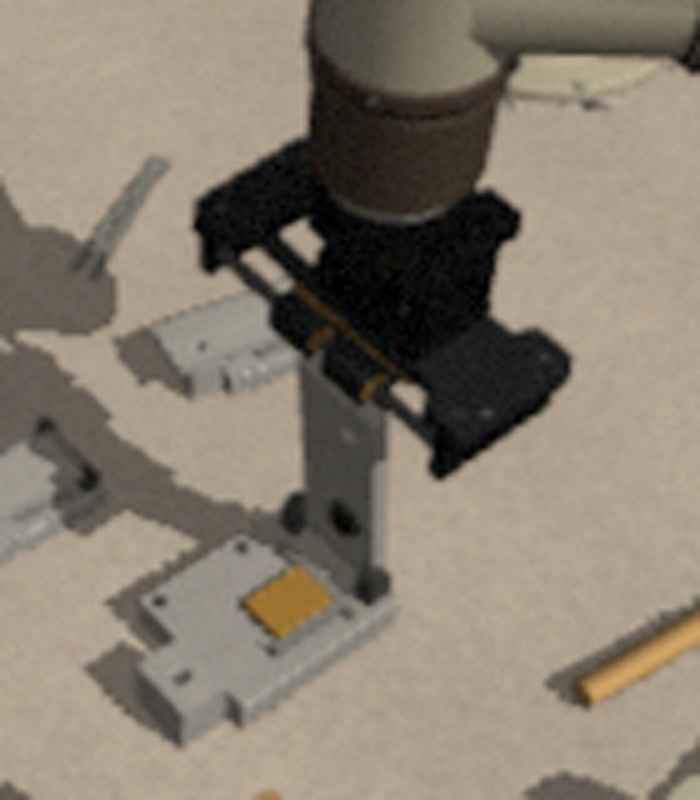

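{"api": "apply_moves", "payload": {
  "xyz": [
    [0,0,-0.016],
    [0,0,-0.016],
    [0,0,-0.016]
  ],
  "twist": [0,0,0],
  "claw": [0,0,0]
}}

```text
time_s: 19.95
tcp_pos: [0.56, 0.1438, 0.1476]
ee_rot: [[-0.036, -0.248, -0.968], [-0.012, -0.968, 0.249], [-0.999, 0.021, 0.032]]
wrist_force: [-1.1, 0.8, -0.3]
gripper_width: 0.008
```

```bash
python3 st.py;  python3 - <<'E'
from h import *
snap("scene","s10",(300,100,440,260),5)
E
python3 st.py
```

```text
t 19.95 jig mm [-23.   -6.9 147.6] tip z 133.6 yaw -14.38 tilt [-2.06 -0.71] F [-1.1  0.8 -0.3] M [0.08 0.09 0.04] g 0.008
t 20.0 jig mm [-20.6  -6.6 147.6] tip z 133.6 yaw -14.41 tilt [-1.92 -0.72] F [2.2 0.7 1.7] M [ 0.06 -0.44 -0.02] g 0.003
```

View pics/s10.png

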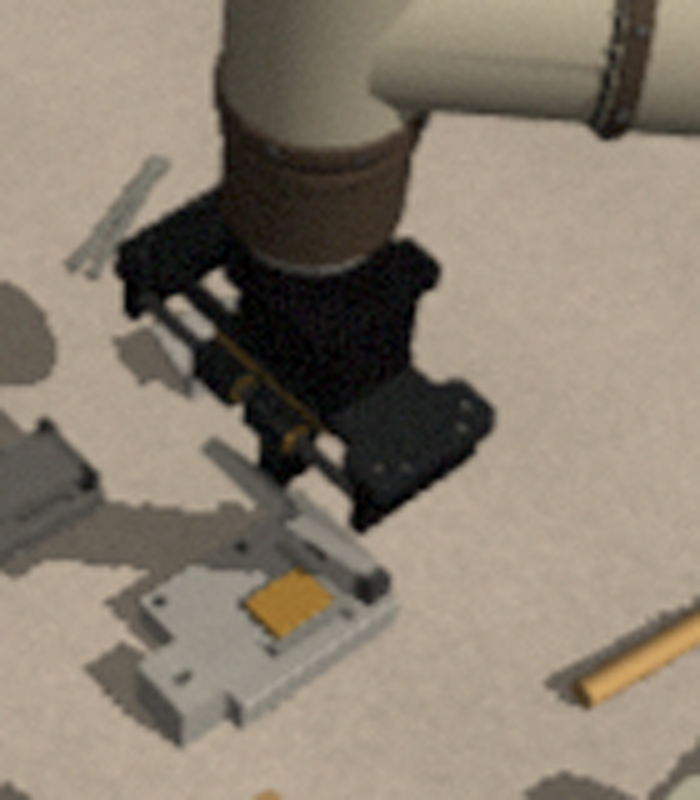

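{"api": "apply_moves", "payload": {
  "xyz": [
    [0.003,0,-0.007],
    [0.003,0,-0.007],
    [0.003,0,-0.005]
  ],
  "twist": [0,0,0],
  "claw": [0,0,0]
}}

```text
time_s: 20.3
tcp_pos: [0.5809, 0.1388, 0.1385]
ee_rot: [[-0.033, -0.249, -0.968], [-0.011, -0.968, 0.249], [-0.999, 0.019, 0.029]]
wrist_force: [0.0, 0.0, 0.1]
gripper_width: 0.005
```

```bash
python3 st.py;  python3 - <<'E'
from h import *
snap("scene","s11",(300,100,440,260),5)
E
python3 st.py
```

```text
t 20.3 jig mm [ -1.5  -6.8 138.5] tip z 124.5 yaw -14.42 tilt [-1.86 -0.66] F [0.  0.  0.1] M [ 0.02 -0.08  0.02] g 0.005
t 20.35 jig mm [ -1.2  -6.9 137.8] tip z 123.8 yaw -14.43 tilt [-1.9  -0.68] F [ 0.3 -0.8 -0.3] M [ 0.03 -0.16 -0.  ] g 0.004
```

View pics/s11.png

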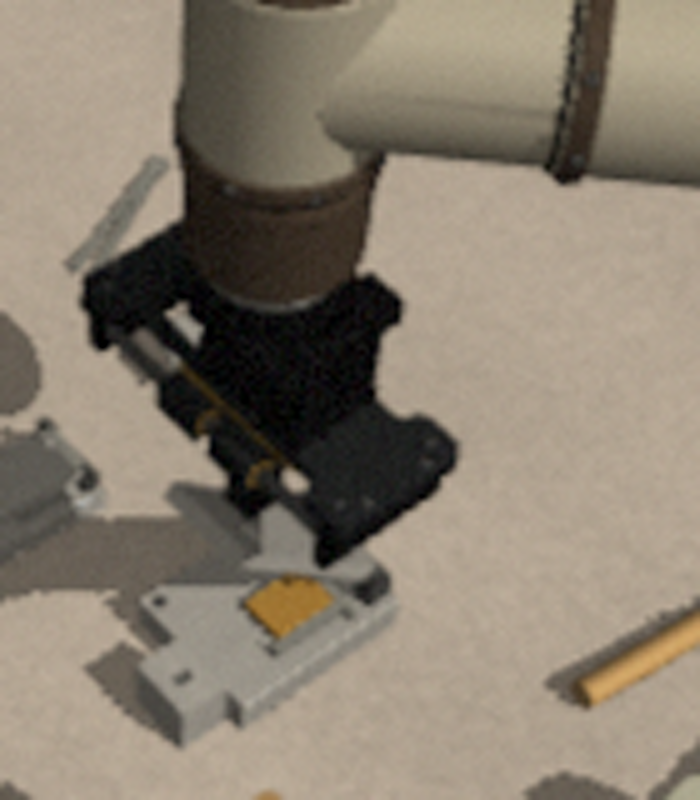

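{"api": "apply_moves", "payload": {
  "xyz": [
    [0.003,0,-0.006],
    [0.003,0,-0.006]
  ],
  "twist": [0,0],
  "claw": [0,0]
}}

```text
time_s: 20.55
tcp_pos: [0.5927, 0.1356, 0.1313]
ee_rot: [[-0.033, -0.248, -0.968], [-0.012, -0.968, 0.249], [-0.999, 0.02, 0.029]]
wrist_force: [-0.4, -0.1, 0.3]
gripper_width: 0.007
```

```bash
python3 settle.py 3 | tail -1; python3 st.py;  python3 - <<'E'
from h import *
snap("scene","s12",(300,100,440,260),5)
E
python3 st.py
```

```text
20.7 [ 26.52  -8.47  -0.35 -57.03] sum 2.025 [0.5926 0.1355 0.1311] [-1.93 -0.69]
t 20.7 jig mm [ 10.6  -7.2 131.1] tip z 117.1 yaw -14.43 tilt [-1.93 -0.69] F [-0.8  0.3 -0.2] M [-0.01 -0.05  0.02] g 0.005
t 20.75 jig mm [ 10.5  -7.1 131.4] tip z 117.4 yaw -14.42 tilt [-1.91 -0.68] F [-0.5 -0.8 -0.4] M [ 0.05 -0.14 -0.02] g 0.009
```

View pics/s12.png

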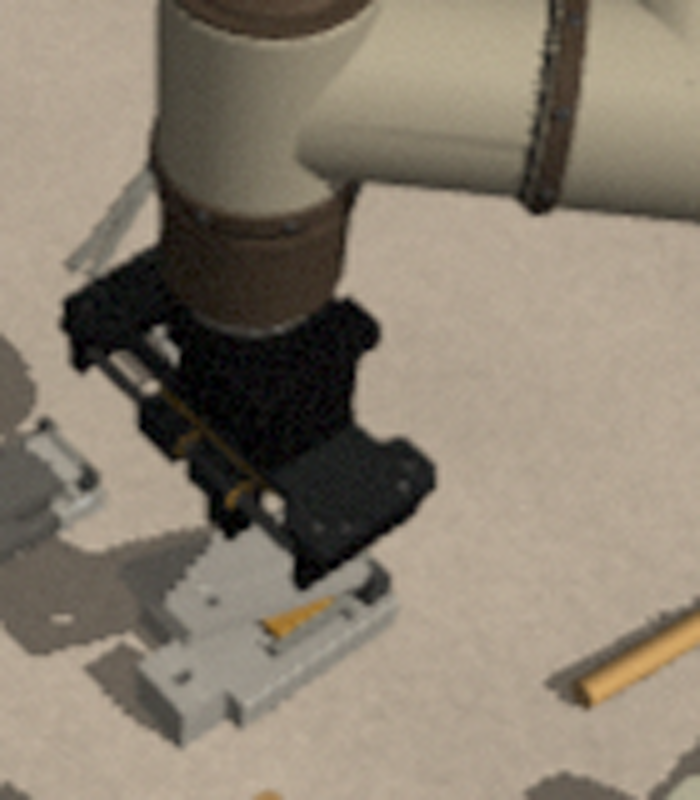

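{"api": "apply_moves", "payload": {
  "xyz": [
    [-0.02,0,0],
    [0,0,0],
    [0,0,0],
    [0,0,0]
  ],
  "twist": [8.5,8.5,8.5,8.5],
  "claw": [0.37,0.37,0.37,0.37]
}}

```text
time_s: 21.15
tcp_pos: [0.5926, 0.1361, 0.1528]
ee_rot: [[-0.033, -0.755, -0.655], [-0.012, -0.655, 0.755], [-0.999, 0.033, 0.013]]
wrist_force: [-0.8, 0.1, 0.5]
gripper_width: 0.285
```

```bash
cat > go.py <<'E'
from h import *
import sys
from st import st
def go(x,y,z):
    s=r.sense(); d=np.array([x,y,z])-s["tcp_pos"]; print("world d",d.round(4),"tool d",(s["ee_rot"].T@d).round(4), "tilt sum",round(s["joints"][1]-s["joints"][2]-s["joints"][4]-90,2))
if __name__=="__main__": go(*map(float,sys.argv[1:4]))
E
python3 settle.py 3|tail -1; python3 st.py; python3 go.py .4545 -.199 .150;  python3 - <<'E'
from h import *
snap("scene","s13",(300,100,440,260),5)
E

```

```text
21.3 [ 25.31  -7.06  -0.36 -59.66] sum 2.039 [0.5924 0.136  0.1523] [-1.94 -0.69]
t 21.3 jig mm [ 10.3  -6.7 152.3] tip z 138.3 yaw -48.51 tilt [-1.94 -0.69] F [0.3 0.2 1.1] M [ 0.05 -0.09  0.02] g 0.352
world d [-0.1379 -0.335  -0.0023] tool d [ 0.011   0.325  -0.1598] tilt sum 2.04
```

View pics/s13.png

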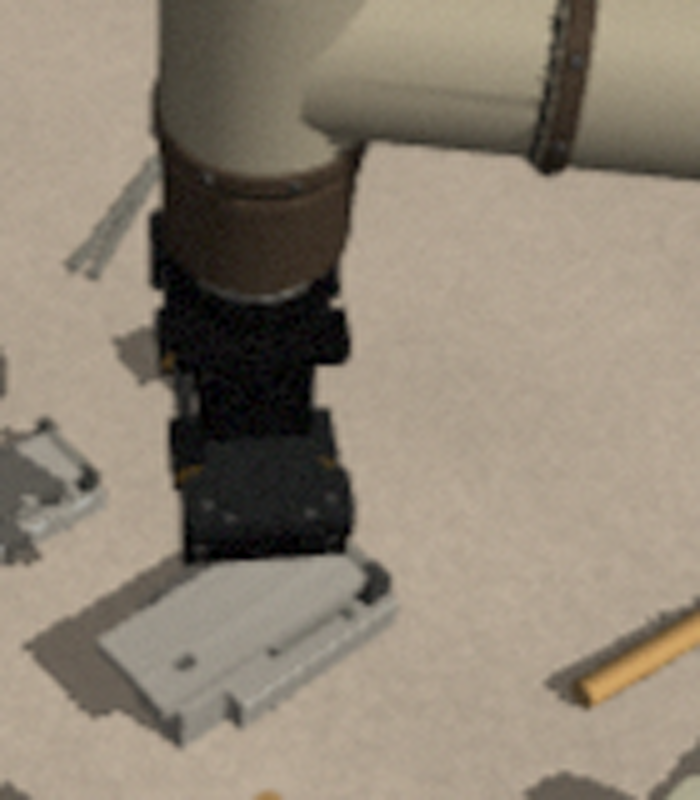

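{"api": "apply_moves", "payload": {
  "xyz": [
    [0,0.02,-0.01],
    [0,0.045,-0.022],
    [0,0.045,-0.022],
    [0,0.045,-0.022],
    [0,0.045,-0.022],
    [0,0.045,-0.022],
    [0,0.035,-0.017]
  ],
  "twist": [0,0,0,0,0,0,0],
  "claw": [0.37,0.37,0.37,0.37,0.37,0.37,0.37]
}}

```text
time_s: 22.05
tcp_pos: [0.4769, -0.154, 0.1592]
ee_rot: [[-0.03, -0.727, -0.686], [-0.012, -0.686, 0.728], [-0.999, 0.031, 0.012]]
wrist_force: [0.9, -0.1, -0.4]
gripper_width: 0.37
```

```bash
python3 settle.py 4|tail -1; python3 st.py; python3 go.py .4545 -.199 .150;  python3 - <<'E'
from h import *
snap("scene","s14",(230,60,430,260),4)
p=snap("wrist","w14"); np.savez("w14.npz",**p)
for n in ["pin","lid"]:
  for d in imaging.regions_of(n,p): print(n,d["p"],d["centre"])
E
```

```text
22.25 [ 15.1  -22.33   0.81 -54.31] sum 1.734 [ 0.4781 -0.1528  0.1592] [-1.72 -0.7 ]
t 22.25 jig mm [ -30.7 -314.6  159.2] tip z 145.2 yaw -46.83 tilt [-1.72 -0.7 ] F [ 0.3 -0.4  0.1] M [ 0.08 -0.06 -0.01] g 0.371
world d [-0.0236 -0.0462 -0.0092] tool d [ 0.0104  0.0485 -0.0177] tilt sum 1.73
pin 0.76 [373.9, 178.8]
lid 0.73 [114.4, 198.7]
```

View pics/s14.png

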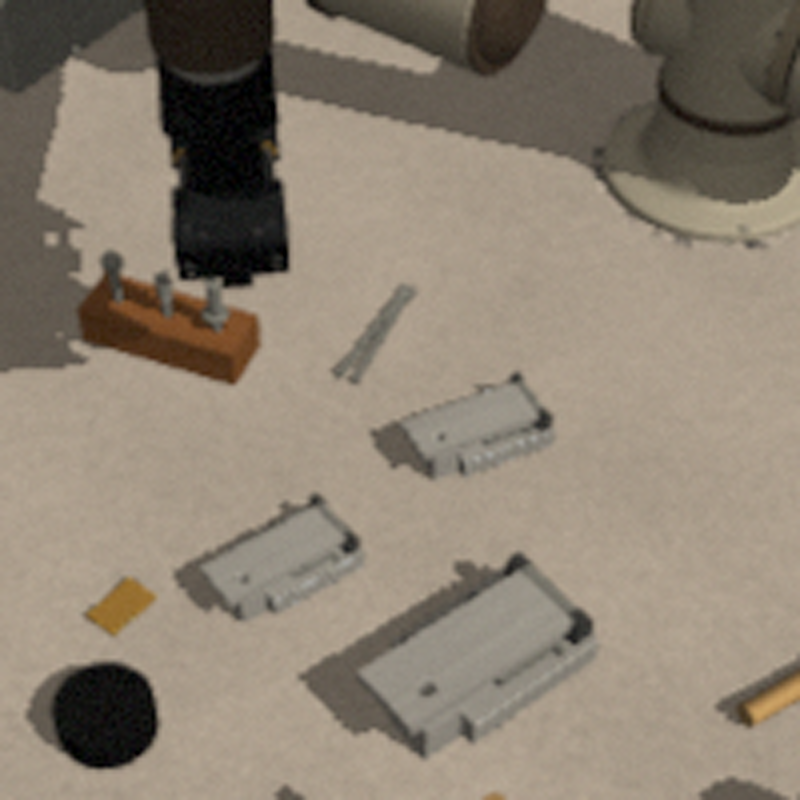

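View pics/w14.png

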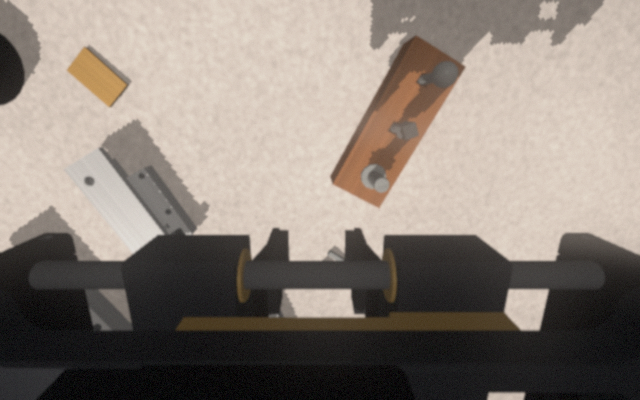

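The top, scene and wrist views show the stand with the pin, its wide collar visible under the stem, at wrist (376,179). The square punch is at (403,130) and the ball punch at (445,72). The lid now rests nearly shut.

```bash
python3 - <<'E'
from h import *
p=dict(np.load("w14.npz",allow_pickle=True))
im=p["pixels"][:,:,::-1]; c=im[140:215,335:425]; cv2.imwrite("pics/w14c.png",cv2.resize(c,None,fx=8,fy=8,interpolation=cv2.INTER_CUBIC))
E
```

```text
(no output)
```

View pics/w14c.png

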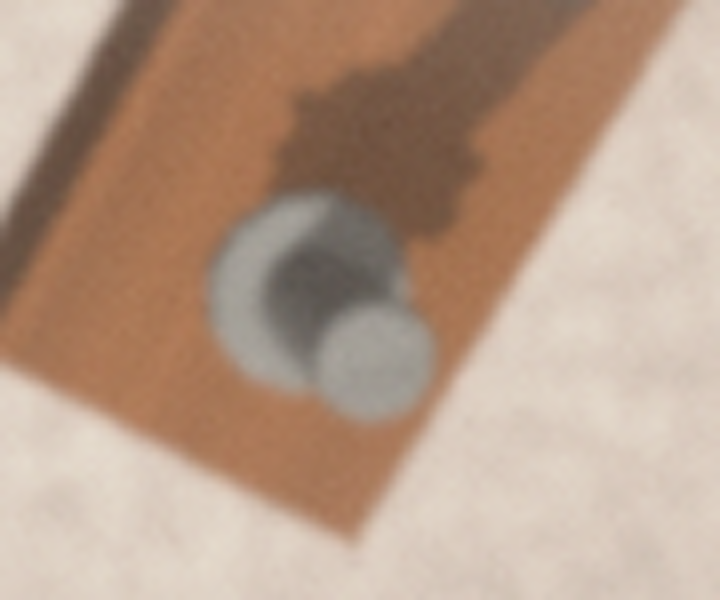

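```bash
python3 - <<'E'
from h import *
p=dict(np.load("w14.npz",allow_pickle=True))
w=lambda a,b:(335+(a+.5)/8-.5,140+(b+.5)/8-.5)
print("top",ray(p,w(375,361),.082).round(4),"collar",ray(p,w(310,290),.052).round(4))
E
python3 go.py .455 -.199 .13; python3 st.py
```

```text
top [ 0.4546 -0.2019  0.082 ] collar [ 0.4549 -0.2023  0.052 ]
world d [-0.0239 -0.0479 -0.0289] tool d [ 0.0302  0.0494 -0.0188] tilt sum 1.76
t 22.45 jig mm [ -30.4 -312.7  158.9] tip z 144.9 yaw -46.68 tilt [-1.74 -0.7 ] F [-0.3  0.7  0.1] M [-0.01 -0.04  0.02] g 0.372
```

{"api": "apply_moves", "payload": {
  "xyz": [
    [0,0.05,-0.021]
  ],
  "twist": [0],
  "claw": [0.37]
}}

```text
time_s: 22.55
tcp_pos: [0.4613, -0.1948, 0.1603]
ee_rot: [[-0.028, -0.72, -0.693], [-0.013, -0.693, 0.721], [-1.0, 0.029, 0.01]]
wrist_force: [0.5, -0.5, 0.1]
gripper_width: 0.37
```

```bash
python3 settle.py 4|tail -1; python3 go.py .4547 -.202 .155
```

```text
22.75 [ 14.74 -22.77   1.02 -54.18] sum 1.693 [ 0.4584 -0.1976  0.16  ] [-1.74 -0.7 ]
world d [-0.0037 -0.0044 -0.005 ] tool d [ 0.0052  0.0055 -0.0007] tilt sum 1.69
```

{"api": "apply_moves", "payload": {
  "xyz": [
    [0.035,0,0],
    [0,0,0]
  ],
  "twist": [0,0],
  "claw": [0.37,0.37]
}}

```text
time_s: 22.95
tcp_pos: [0.4592, -0.1963, 0.1251]
ee_rot: [[-0.028, -0.725, -0.688], [-0.013, -0.688, 0.725], [-1.0, 0.029, 0.01]]
wrist_force: [-0.9, 0.4, -0.5]
gripper_width: 0.369
```

```bash
python3 settle.py 5; python3 go.py .4547 -.202 .155
```

```text
22.95 [ 17.16 -25.38   1.09 -48.99] sum 1.531 [ 0.4592 -0.1963  0.1251] [-1.58 -0.72]
23.0 [ 17.02 -25.12   1.23 -49.02] sum 1.158 [ 0.462  -0.1969  0.128 ] [-1.21 -0.85]
23.05 [ 16.94 -25.01   1.27 -49.03] sum 0.979 [ 0.4632 -0.1972  0.1293] [-1.04 -0.89]
23.1 [ 16.89 -24.97   1.26 -49.03] sum 0.903 [ 0.4634 -0.1974  0.1298] [-0.96 -0.89]
23.15 [ 16.87 -24.97   1.25 -49.02] sum 0.865 [ 0.4634 -0.1975  0.13  ] [-0.92 -0.88]
23.2 [ 16.86 -24.99   1.23 -49.02] sum 0.861 [ 0.4632 -0.1976  0.13  ] [-0.92 -0.87]
world d [-0.0085 -0.0044  0.025 ] tool d [-0.0248  0.0098  0.0027] tilt sum 0.86
```

{"api": "apply_moves", "payload": {
  "xyz": [
    [-0.035,0.009,0.002]
  ],
  "twist": [0],
  "claw": [0.37]
}}

```text
time_s: 23.3
tcp_pos: [0.4539, -0.2008, 0.1626]
ee_rot: [[-0.025, -0.724, -0.689], [-0.013, -0.689, 0.724], [-1.0, 0.027, 0.007]]
wrist_force: [-0.2, -0.5, 0.0]
gripper_width: 0.368
```

```bash
python3 settle.py 5|tail -1; python3 go.py .4547 -.202 .155
```

```text
23.55 [ 13.86 -23.04   1.15 -53.85] sum 0.753 [ 0.4561 -0.2016  0.166 ] [-0.82 -0.86]
world d [-0.0014 -0.0004 -0.011 ] tool d [0.011  0.001  0.0007] tilt sum 0.75
```

{"api": "apply_moves", "payload": {
  "xyz": [
    [0.038,0,0],
    [0,0,0]
  ],
  "twist": [0,0],
  "claw": [0.37,0.37]
}}

```text
time_s: 23.75
tcp_pos: [0.4555, -0.2019, 0.1274]
ee_rot: [[-0.013, -0.725, -0.689], [-0.015, -0.689, 0.725], [-1.0, 0.02, -0.001]]
wrist_force: [-1.1, -0.5, -0.6]
gripper_width: 0.368
```

```bash
python3 settle.py 5|tail -1; python3 go.py .4547 -.202 .068; python3 st.py
```

```text
24.0 [ 16.2  -25.51   1.37 -48.24] sum -0.048 [ 0.4604 -0.2029  0.1329] [-0.03 -1.03]
world d [-0.0057  0.0009 -0.0649] tool d [0.0649 0.0027 0.0054] tilt sum -0.05
t 24.0 jig mm [ -35.8 -367.5  132.9] tip z 118.9 yaw -46.36 tilt [-0.03 -1.03] F [ 0.6 -0.4  0.2] M [ 0.04 -0.02  0.01] g 0.368
```

{"api": "apply_moves", "payload": {
  "xyz": [
    [0.022,0.003,0.006]
  ],
  "twist": [0],
  "claw": [0.37]
}}

```text
time_s: 24.1
tcp_pos: [0.4578, -0.2017, 0.1141]
ee_rot: [[0.009, -0.723, -0.691], [-0.02, -0.691, 0.723], [-1.0, 0.007, -0.02]]
wrist_force: [0.2, -0.1, -0.9]
gripper_width: 0.372
```

```bash
python3 settle.py 5|tail -1; python3 go.py .4547 -.202 .068; python3 st.py; python3 - <<'E'
from h import *
p=snap("wrist","w15",(220,130,420,330),4); np.savez("w15.npz",**p)
E
```

```text
24.35 [ 17.27 -27.81   1.5  -44.78] sum -0.14 [ 0.455  -0.2013  0.1119] [ 0.07 -1.06]
world d [-0.0003 -0.0007 -0.0439] tool d [0.0439 0.0002 0.0003] tilt sum -0.14
t 24.35 jig mm [ -41.4 -367.2  111.9] tip z 97.9 yaw -46.33 tilt [ 0.07 -1.06] F [0.  0.4 0.9] M [ 0.08 -0.04 -0.01] g 0.369
```

View pics/w15.png

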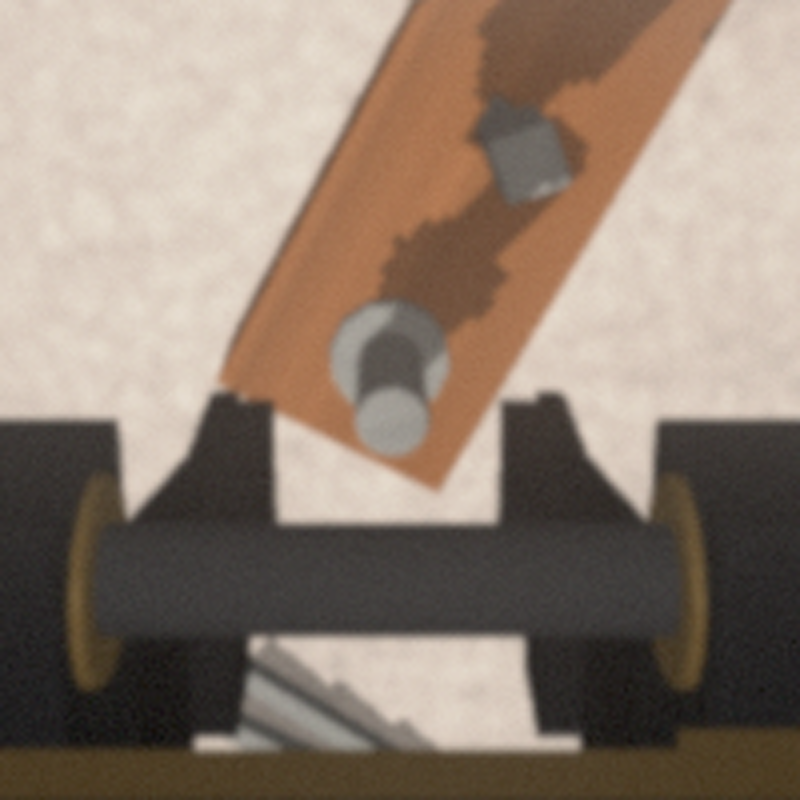

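{"api": "apply_moves", "payload": {
  "xyz": [
    [0.026,0,0]
  ],
  "twist": [0],
  "claw": [0.37]
}}

```text
time_s: 24.5
tcp_pos: [0.4589, -0.2023, 0.0895]
ee_rot: [[0.012, -0.723, -0.691], [-0.02, -0.691, 0.722], [-1.0, 0.006, -0.023]]
wrist_force: [0.1, 1.2, -1.2]
gripper_width: 0.37
```

```bash
python3 settle.py 5|tail -1; python3 go.py .4547 -.202 .068
```

```text
24.75 [ 19.4  -29.35   1.63 -41.02] sum -0.235 [ 0.4558 -0.2019  0.0869] [ 0.16 -1.09]
world d [-0.0011 -0.0001 -0.0189] tool d [0.0189 0.0007 0.001 ] tilt sum -0.24
```

{"api": "apply_moves", "payload": {
  "xyz": [
    [0.01,0,0]
  ],
  "twist": [0],
  "claw": [0.37]
}}

```text
time_s: 24.85
tcp_pos: [0.4577, -0.2024, 0.0787]
ee_rot: [[0.008, -0.723, -0.691], [-0.02, -0.691, 0.722], [-1.0, 0.008, -0.02]]
wrist_force: [0.8, -0.1, 0.2]
gripper_width: 0.371
```

```bash
python3 settle.py 4|tail -1; python3 go.py .4547 -.202 .068;python3 st.py
```

```text
25.05 [ 20.28 -29.94   1.69 -39.56] sum -0.221 [ 0.4558 -0.2021  0.0769] [ 0.15 -1.09]
world d [-0.0011  0.0001 -0.0089] tool d [0.0089 0.0006 0.001 ] tilt sum -0.22
t 25.05 jig mm [ -40.4 -367.8   76.9] tip z 62.9 yaw -46.31 tilt [ 0.15 -1.09] F [ 0.6 -0.   0.5] M [ 0.06 -0.    0.04] g 0.375
```

{"api": "apply_moves", "payload": {
  "xyz": [
    [0.008,0.0005,0.001]
  ],
  "twist": [0],
  "claw": [0.37]
}}

```text
time_s: 25.15
tcp_pos: [0.4559, -0.2021, 0.0697]
ee_rot: [[0.006, -0.723, -0.691], [-0.02, -0.691, 0.723], [-1.0, 0.009, -0.018]]
wrist_force: [1.5, 0.4, 0.2]
gripper_width: 0.366
```

```bash
python3 settle.py 4|tail -1; python3 st.py
```

```text
25.35 [ 20.94 -30.58   1.74 -38.31] sum -0.172 [ 0.4545 -0.2019  0.0686] [ 0.1  -1.09]
t 25.35 jig mm [ -41.7 -367.9   68.6] tip z 54.6 yaw -46.31 tilt [ 0.1  -1.09] F [0.2 0.1 0.3] M [ 0.08 -0.04  0.02] g 0.371
```

{"api": "apply_moves", "payload": {
  "xyz": [
    [0,0,0],
    [0,0,0],
    [0,0,0],
    [0,0,0],
    [0,0,0]
  ],
  "twist": [0,0,0,0,0],
  "claw": [0,0,0,0,0]
}}

```text
time_s: 25.85
tcp_pos: [0.4549, -0.2019, 0.0689]
ee_rot: [[0.002, -0.723, -0.691], [-0.019, -0.691, 0.723], [-1.0, 0.011, -0.016]]
wrist_force: [-1.0, -0.3, -0.6]
gripper_width: 0.129
```

```bash
python3 settle.py 1|tail -1; python3 st.py
```

```text
25.9 [ 20.92 -30.55   1.74 -38.31] sum -0.217 [ 0.4549 -0.2019  0.0689] [ 0.14 -1.1 ]
t 25.9 jig mm [ -41.4 -367.9   68.9] tip z 54.9 yaw -46.3 tilt [ 0.14 -1.1 ] F [ 1.   0.2 -0.4] M [ 0.09 -0.06  0.02] g 0.13
```

{"api": "apply_moves", "payload": {
  "xyz": [
    [-0.03,0,0]
  ],
  "twist": [0],
  "claw": [0]
}}

```text
time_s: 26.0
tcp_pos: [0.4535, -0.201, 0.0963]
ee_rot: [[-0.003, -0.723, -0.691], [-0.018, -0.69, 0.723], [-1.0, 0.015, -0.011]]
wrist_force: [0.5, -1.0, -0.1]
gripper_width: 0.127
```

```bash
python3 settle.py 4|tail -1; python3 st.py
```

```text
26.2 [ 18.24 -28.75   1.57 -42.73] sum -0.282 [ 0.4549 -0.2013  0.0993] [ 0.21 -1.09]
t 26.2 jig mm [ -41.5 -367.2   99.3] tip z 85.3 yaw -46.32 tilt [ 0.21 -1.09] F [-1.1  0.5 -0.5] M [ 0.04  0.07 -0.01] g 0.13
```

{"api": "apply_moves", "payload": {
  "xyz": [
    [-0.05,0,0]
  ],
  "twist": [0],
  "claw": [0]
}}

```text
time_s: 26.3
tcp_pos: [0.4494, -0.1993, 0.1428]
ee_rot: [[-0.014, -0.724, -0.689], [-0.015, -0.689, 0.724], [-1.0, 0.02, -0.002]]
wrist_force: [1.1, 0.1, -0.8]
gripper_width: 0.127
```

```bash
python3 settle.py 4|tail -1; python3 st.py; python3 go.py .6407 .1412 .16; python3 - <<'E'
from h import *
p=snap("wrist","w16",(220,130,420,330),4); np.savez("w16.npz",**p)
snap("scene","s16",(230,60,430,260),4)
E
```

```text
26.5 [ 14.32 -25.36   1.36 -49.97] sum -0.348 [ 0.4547 -0.2002  0.1491] [ 0.28 -1.07]
t 26.5 jig mm [ -41.9 -366.2  149.1] tip z 135.1 yaw -46.34 tilt [ 0.28 -1.07] F [-1.7  1.  -2.3] M [ 0.09  0.08 -0.04] g 0.129
world d [0.186  0.3414 0.0109] tool d [-0.0164 -0.3702  0.1183] tilt sum -0.35
```

View pics/w16.png

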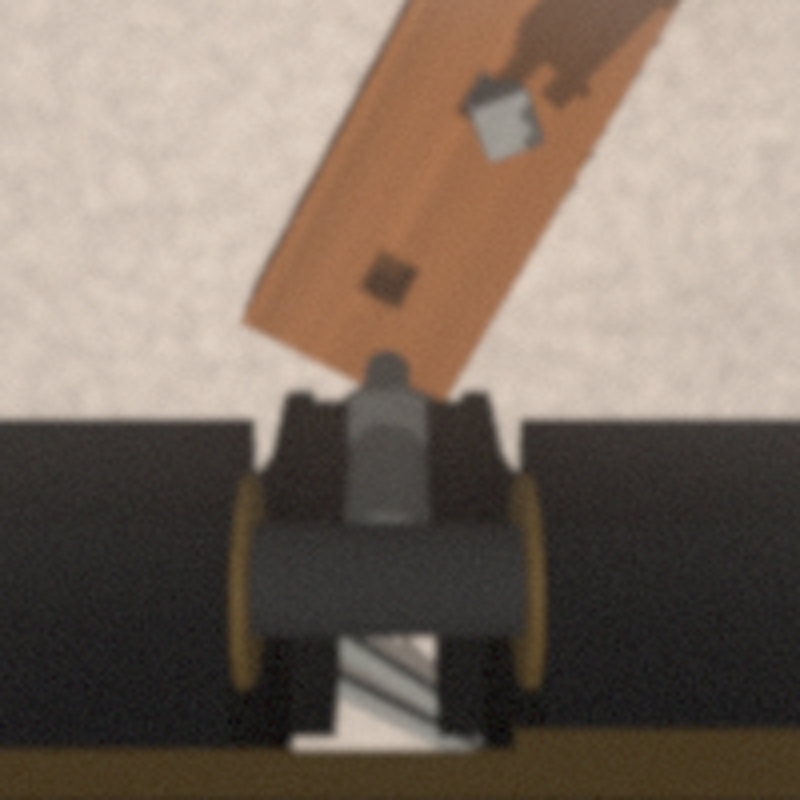

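View pics/s16.png

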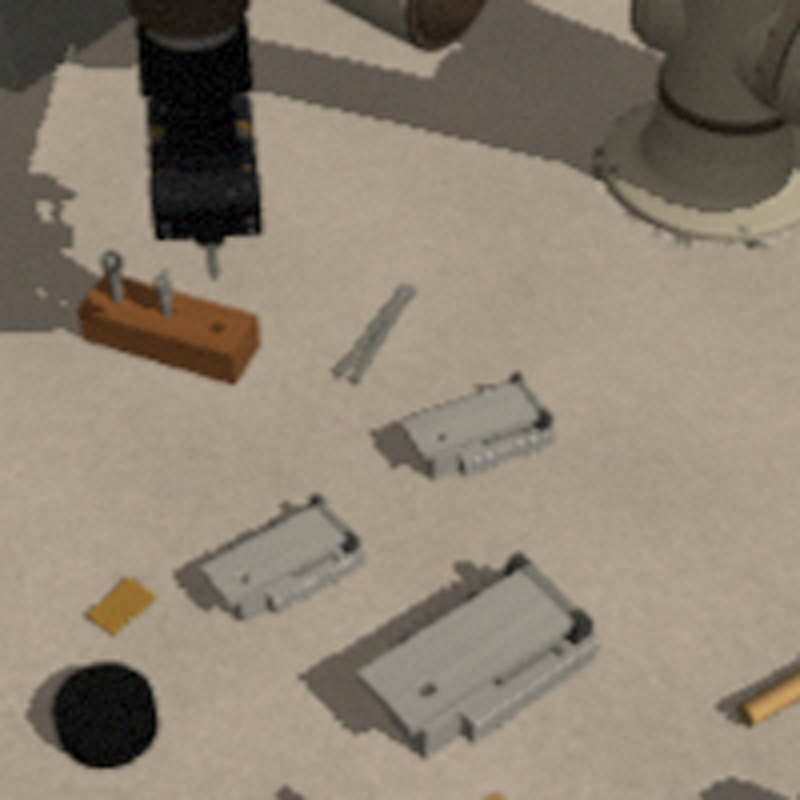

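{"api": "apply_moves", "payload": {
  "xyz": [
    [-0.002,-0.02,0.006],
    [-0.002,-0.043,0.014],
    [-0.002,-0.043,0.014],
    [-0.002,-0.043,0.014],
    [-0.002,-0.043,0.014],
    [0,-0.043,0.014],
    [0,-0.043,0.014],
    [0,-0.035,0.011],
    [0,-0.02,0.006]
  ],
  "twist": [0,0,0,0,0,0,0,0,0],
  "claw": [0,0,0,0,0,0,0,0,0]
}}

```text
time_s: 27.5
tcp_pos: [0.617, 0.1147, 0.1329]
ee_rot: [[-0.031, -0.729, -0.684], [-0.023, -0.684, 0.73], [-0.999, 0.039, 0.004]]
wrist_force: [0.6, -0.3, -0.4]
gripper_width: 0.127
```

```bash
python3 settle.py 4|tail -1; python3 st.py; python3 go.py .6407 .1412 .16; python3 - <<'E'
from h import *
p=snap("wrist","w17",(170,60,470,260),2.6); np.savez("w17.npz",**p)
E
```

```text
27.7 [ 27.98  -5.92   0.51 -58.35] sum 2.246 [0.6157 0.1122 0.1332] [-1.84 -1.36]
t 27.7 jig mm [ 38.7 -24.1 133.2] tip z 119.2 yaw -46.93 tilt [-1.84 -1.36] F [-0.1 -0.2 -0.8] M [ 0.08  0.   -0.05] g 0.127
world d [0.025  0.029  0.0268] tool d [-0.0283 -0.037   0.0042] tilt sum 2.25
```

View pics/w17.png

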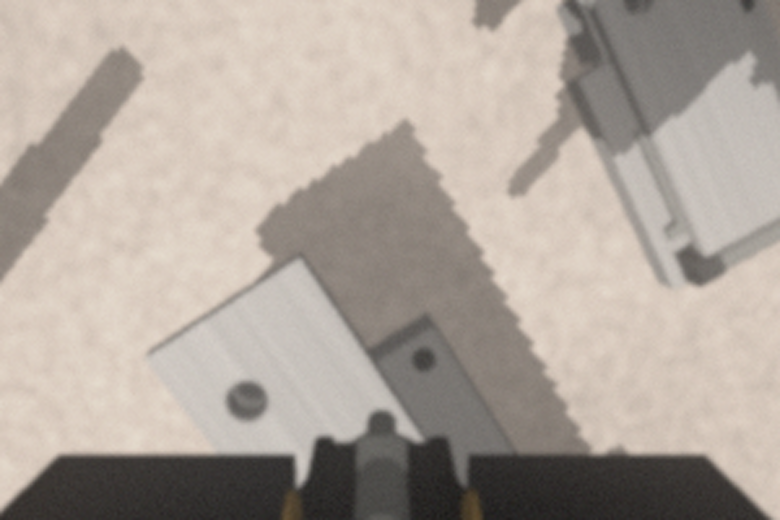

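{"api": "apply_moves", "payload": {
  "xyz": [
    [-0.035,-0.036,0.004]
  ],
  "twist": [0],
  "claw": [0]
}}

```text
time_s: 27.85
tcp_pos: [0.6317, 0.1344, 0.1602]
ee_rot: [[-0.053, -0.733, -0.678], [-0.03, -0.677, 0.735], [-0.998, 0.059, 0.014]]
wrist_force: [1.3, 0.6, -1.5]
gripper_width: 0.127
```

```bash
python3 - <<'E'
from h import *
p=dict(np.load("w17.npz",allow_pickle=True))
w=lambda a,b:(170+(a+.5)/2.6-.5,60+(b+.5)/2.6-.5)
print("hole",ray(p,w(247,400),.050).round(4))
R=np.array(r.sense()["ee_rot"])
E
python3 settle.py 2|tail -2
```

```text
hole [0.6408 0.1409 0.05  ]
27.9 [ 28.9    1.57   0.62 -64.62] sum 1.95 [0.6436 0.1413 0.1708] [-1.49 -1.38]
27.95 [ 28.8    1.46   0.6  -64.37] sum 1.712 [0.644  0.141  0.1711] [-1.28 -1.25]
```

{"api": "apply_moves", "payload": {
  "xyz": [
    [0,0,0]
  ],
  "twist": [0],
  "claw": [0]
}}

```text
time_s: 28.05
tcp_pos: [0.6438, 0.1404, 0.1712]
ee_rot: [[-0.022, -0.73, -0.683], [-0.021, -0.682, 0.731], [-1.0, 0.031, -0.0]]
wrist_force: [-0.9, -0.4, -1.0]
gripper_width: 0.129
```

```bash
python3 settle.py 4|tail -1; python3 st.py; python3 go.py .6407 .1412 .13
```

```text
28.25 [ 28.77   1.35   0.58 -64.36] sum 1.79 [0.6432 0.14   0.1706] [-1.37 -1.27]
t 28.25 jig mm [ 58.6   9.5 170.6] tip z 156.6 yaw -46.96 tilt [-1.37 -1.27] F [-0.6  0.7 -0.3] M [ 0.07 -0.09 -0.03] g 0.124
world d [-0.0025  0.0012 -0.0406] tool d [ 0.0406 -0.0003  0.0025] tilt sum 1.79
```

{"api": "apply_moves", "payload": {
  "xyz": [
    [0.04,0,0.002],
    [0,0,0]
  ],
  "twist": [0,0],
  "claw": [0,0]
}}

```text
time_s: 28.45
tcp_pos: [0.6398, 0.1393, 0.1298]
ee_rot: [[-0.025, -0.732, -0.681], [-0.022, -0.681, 0.732], [-0.999, 0.033, 0.001]]
wrist_force: [-1.1, 0.1, -2.4]
gripper_width: 0.13
```

```bash
python3 settle.py 5; python3 st.py; python3 go.py .6407 .1412 .13
```

```text
28.45 [ 30.53  -1.94   0.57 -59.36] sum 1.831 [0.6398 0.1393 0.1298] [-1.42 -1.26]
28.5 [ 30.36  -1.59   0.77 -59.39] sum 1.344 [0.6432 0.1399 0.1343] [-0.9  -1.19]
28.55 [ 30.27  -1.4    0.83 -59.39] sum 1.061 [0.645  0.1406 0.1366] [-0.62 -1.12]
28.6 [ 30.22  -1.31   0.83 -59.39] sum 0.919 [0.6457 0.141  0.1377] [-0.5  -1.05]
28.65 [ 30.2   -1.29   0.81 -59.38] sum 0.865 [0.6459 0.1413 0.1381] [-0.46 -1.01]
28.7 [ 30.19  -1.29   0.79 -59.37] sum 0.849 [0.6458 0.1414 0.1381] [-0.45 -0.99]
t 28.7 jig mm [ 60.8  11.5 138.1] tip z 124.1 yaw -46.92 tilt [-0.45 -0.99] F [ 0.1  0.  -1.5] M [ 0.08 -0.06 -0.05] g 0.128
world d [-0.0051 -0.0002 -0.0081] tool d [0.0082 0.0037 0.0034] tilt sum 0.85
```

```bash
cat > foot.py <<'E'
from h import *
def foot():
    tg=np.radians([0.14,-1.1]); s=r.sense(); R=s["ee_rot"]
    # offset in tool at grasp: world (-.0002,-.0001,-.0589)
    Rg=np.load("Rg.npy"); o=Rg.T@np.array([-.0002,-.0001,-.0589])
    ax=R@Rg.T@np.array([0,0,1.])
    return s["tcp_pos"]+R@o, ax, R
if __name__=="__main__":
    f,ax,R=foot(); print("foot",f.round(4),"axis tilt deg",np.degrees(ax[:2]).round(2)); 
    d=np.array([.6408,.1411])-f[:2]; print("to hole tool d",(R.T@np.r_[d,0]).round(4))
E
python3 - <<'E'
import numpy as np
# grasp rotation matrix reported at 25.85
y=np.array([-0.723,-0.691,0.011]); x=np.array([0.0024,-0.0192,-0.9998]); x/=np.linalg.norm(x); y-=x*(x@y); y/=np.linalg.norm(y); z=np.cross(x,y)
np.save("Rg.npy",np.c_[x,y,z]); print(np.c_[x,y,z].round(3))
E
python3 foot.py; python3 - <<'E'
from h import *
from foot import foot
f,ax,R=foot()
p=snap("wrist","w18",(240,140,400,260),5); np.savez("w18.npz",**p)
print("foot px crop",((proj(p,f)[0]-[240,140])*5).round(0),"hole px",((proj(p,[.6408,.1411,.050])[0]-[240,140])*5).round(0))
snap("scene","s18",(300,100,440,260),5)
E
```

```text
[[ 0.002 -0.723 -0.691]
 [-0.019 -0.691  0.723]
 [-1.     0.012 -0.016]]
foot [0.645  0.1414 0.0792] axis tilt deg [ 0.58 -0.11]
to hole tool d [0.     0.0033 0.0026]
foot px crop [380. 402.] hole px [397. 357.]
```

View pics/w18.png

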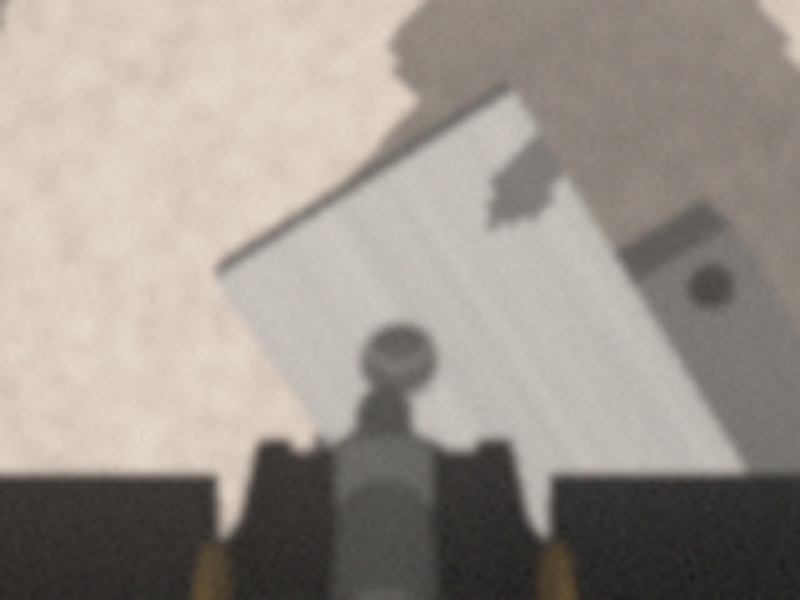

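View pics/s18.png

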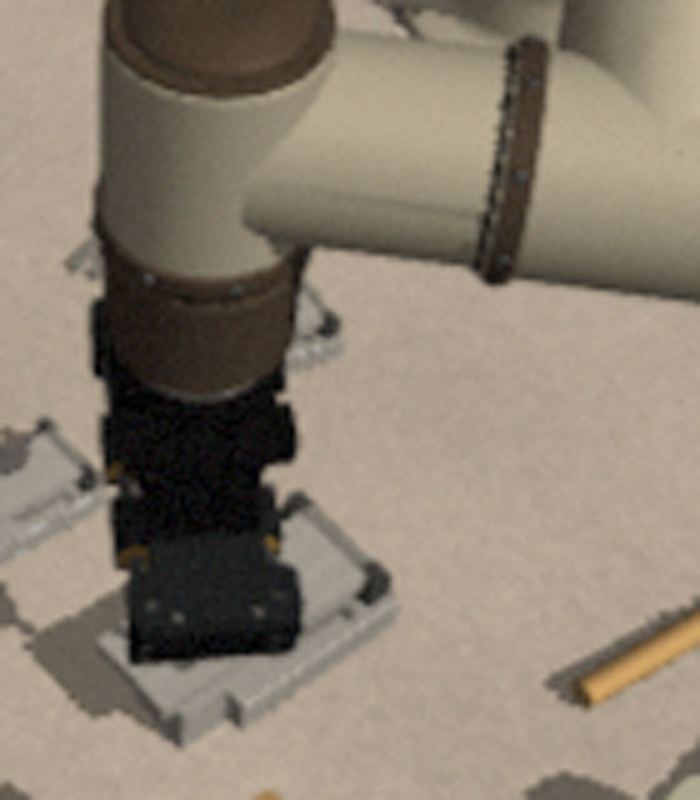

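{"api": "apply_moves", "payload": {
  "xyz": [
    [0.01,0.003,0.0026]
  ],
  "twist": [0],
  "claw": [0]
}}

```text
time_s: 28.9
tcp_pos: [0.6428, 0.1416, 0.1296]
ee_rot: [[-0.004, -0.73, -0.683], [-0.016, -0.683, 0.73], [-1.0, 0.014, -0.009]]
wrist_force: [-0.9, 0.1, -0.4]
gripper_width: 0.126
```

```bash
python3 settle.py 4|tail -1;python3 foot.py; python3 st.py; python3 - <<'E'
from h import *
from foot import foot
f,ax,R=foot()
p=snap("wrist","w19",(270,170,360,240),8); np.savez("w19.npz",**p)
print("foot px crop",((proj(p,f)[0]-[270,170])*8).round(0),"hole px",((proj(p,[.6408,.1411,.050])[0]-[270,170])*8).round(0))
E
```

```text
29.1 [ 30.39  -2.66   0.78 -57.9 ] sum 0.952 [0.641  0.141  0.1273] [-0.55 -1.02]
foot [0.6401 0.141  0.0684] axis tilt deg [ 0.67 -0.08]
to hole tool d [-0.     -0.0006 -0.0004]
t 29.1 jig mm [ 56.2   9.9 127.3] tip z 113.3 yaw -46.91 tilt [-0.55 -1.02] F [0.  0.5 0.2] M [ 0.09 -0.02 -0.01] g 0.125
foot px crop [368. 403.] hole px [359. 336.]
```

View pics/w19.png

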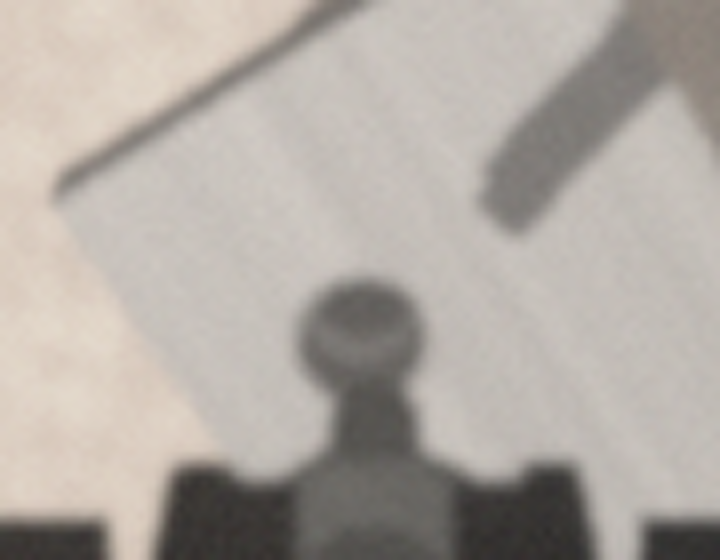

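{"api": "apply_moves", "payload": {
  "xyz": [
    [0.013,-0.0015,-0.0003]
  ],
  "twist": [0],
  "claw": [0]
}}

```text
time_s: 29.25
tcp_pos: [0.644, 0.1422, 0.1164]
ee_rot: [[-0.004, -0.73, -0.684], [-0.016, -0.683, 0.73], [-1.0, 0.014, -0.009]]
wrist_force: [0.4, -0.5, 0.3]
gripper_width: 0.127
```

```bash
python3 settle.py 4|tail -1;python3 foot.py; python3 st.py; python3 - <<'E'
from h import *
from foot import foot
f,ax,R=foot()
p=snap("wrist","w20",(270,170,360,240),8); np.savez("w20.npz",**p)
print("foot px crop",((proj(p,f)[0]-[270,170])*8).round(0),"hole px",((proj(p,[.6408,.1411,.050])[0]-[270,170])*8).round(0))
E
```

```text
29.45 [ 31.29  -3.26   0.81 -56.47] sum 1.019 [0.6421 0.1415 0.1136] [-0.6  -1.06]
foot [0.6411 0.1414 0.0547] axis tilt deg [ 0.73 -0.04]
to hole tool d [0.     0.0005 0.    ]
t 29.45 jig mm [ 57.2  10.6 113.6] tip z 99.6 yaw -46.91 tilt [-0.6  -1.06] F [ 0.5 -0.5 -0.4] M [ 0.08 -0.06  0.01] g 0.124
foot px crop [369. 403.] hole px [373. 386.]
```

View pics/w20.png

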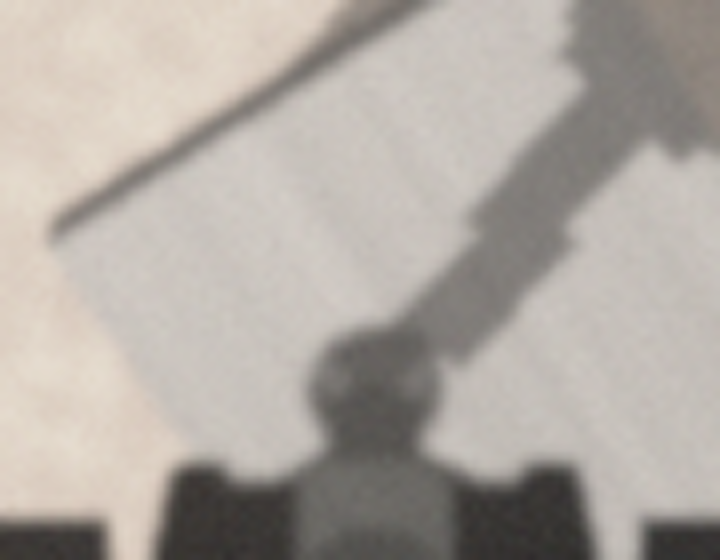

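{"api": "apply_moves", "payload": {
  "xyz": [
    [0.01,-0.0002,0]
  ],
  "twist": [0],
  "claw": [0]
}}

```text
time_s: 29.6
tcp_pos: [0.6438, 0.142, 0.1056]
ee_rot: [[-0.006, -0.73, -0.684], [-0.017, -0.683, 0.73], [-1.0, 0.016, -0.008]]
wrist_force: [-1.0, -0.5, 2.5]
gripper_width: 0.126
```

```bash
python3 settle.py 3|tail -1;python3 foot.py; python3 st.py
```

```text
29.75 [ 31.91  -3.87   0.8  -55.3 ] sum 1.08 [0.6418 0.1413 0.103 ] [-0.66 -1.08]
foot [0.6408 0.1412 0.0441] axis tilt deg [ 0.79 -0.03]
to hole tool d [ 0.      0.0001 -0.0001]
t 29.75 jig mm [ 57.   10.4 103. ] tip z 89.0 yaw -46.92 tilt [-0.66 -1.08] F [-0.2 -0.2  0.3] M [ 0.07 -0.03  0.  ] g 0.127
```

{"api": "apply_moves", "payload": {
  "xyz": [
    [0.006,-0.0002,0]
  ],
  "twist": [0],
  "claw": [0]
}}

```text
time_s: 29.85
tcp_pos: [0.6427, 0.1415, 0.0977]
ee_rot: [[-0.009, -0.73, -0.683], [-0.018, -0.683, 0.73], [-1.0, 0.019, -0.007]]
wrist_force: [-0.5, 0.2, -0.1]
gripper_width: 0.128
```

```bash
python3 settle.py 3|tail -1;python3 foot.py; python3 st.py; python3 - <<'E'
from h import *
p=snap("wrist","w21",(240,150,400,250),5)
E
```

```text
30.0 [ 32.31  -4.23   0.81 -54.61] sum 1.153 [0.6415 0.1411 0.0963] [-0.73 -1.1 ]
foot [0.6404 0.141  0.0374] axis tilt deg [0.86 0.  ]
to hole tool d [-0.     -0.0003 -0.0002]
t 30.0 jig mm [56.8 10.2 96.3] tip z 82.3 yaw -46.93 tilt [-0.73 -1.1 ] F [ 0.7 -0.  -0.5] M [ 0.04 -0.07 -0.06] g 0.128
```

View pics/w21.png

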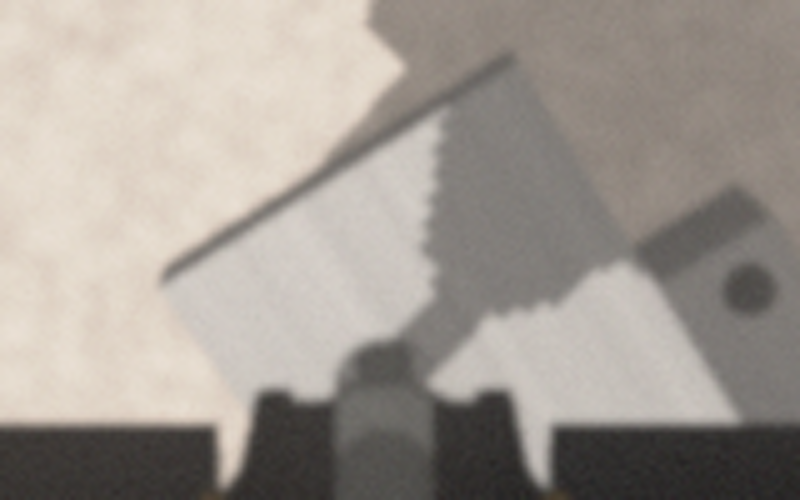

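{"api": "apply_moves", "payload": {
  "xyz": [
    [0.008,-0.0006,-0.0003]
  ],
  "twist": [0],
  "claw": [0]
}}

```text
time_s: 30.15
tcp_pos: [0.6433, 0.1416, 0.0899]
ee_rot: [[-0.009, -0.73, -0.683], [-0.018, -0.683, 0.73], [-1.0, 0.019, -0.007]]
wrist_force: [-0.6, -0.3, -0.0]
gripper_width: 0.129
```

```bash
python3 st.py; python3 settle.py 3|tail -1;python3 foot.py; python3 st.py
```

```text
t 30.15 jig mm [58.3 11.  89.9] tip z 75.9 yaw -46.9 tilt [-0.52 -1.05] F [-0.6 -0.3 -0. ] M [-0.06  0.17 -0.  ] g 0.129
30.3 [ 32.87  -4.6    0.81 -53.72] sum 1.197 [0.6419 0.1411 0.0878] [-0.77 -1.12]
foot [0.6408 0.1409 0.0289] axis tilt deg [0.9  0.02]
to hole tool d [-0.     -0.0001  0.0001]
t 30.3 jig mm [57.1 10.2 87.8] tip z 73.8 yaw -46.93 tilt [-0.77 -1.12] F [ 0.1  0.4 -1.3] M [ 0.09 -0.04 -0.01] g 0.125
```

{"api": "apply_moves", "payload": {
  "xyz": [
    [0.01,-0.0004,0]
  ],
  "twist": [0],
  "claw": [0]
}}

```text
time_s: 30.4
tcp_pos: [0.6429, 0.1414, 0.079]
ee_rot: [[-0.011, -0.73, -0.683], [-0.019, -0.683, 0.73], [-1.0, 0.021, -0.006]]
wrist_force: [-0.5, -0.3, -0.0]
gripper_width: 0.127
```

```bash
python3 st.py; python3 settle.py 3|tail -1;python3 foot.py; python3 st.py
```

```text
t 30.4 jig mm [58.1 10.7 79. ] tip z 65.0 yaw -46.91 tilt [-0.62 -1.09] F [-0.5 -0.3 -0. ] M [0.05 0.02 0.02] g 0.127
30.55 [ 33.58  -5.15   0.81 -52.56] sum 1.293 [0.6416 0.141  0.0767] [-0.86 -1.16]
foot [0.6404 0.1408 0.0178] axis tilt deg [0.99 0.05]
to hole tool d [-0.     -0.0005 -0.0001]
t 30.55 jig mm [56.8 10.  76.7] tip z 62.7 yaw -46.94 tilt [-0.86 -1.16] F [-0.1  0.1 -0.2] M [0.09 0.01 0.06] g 0.127
```

{"api": "apply_moves", "payload": {
  "xyz": [
    [0.006,-0.0002,0]
  ],
  "twist": [0],
  "claw": [0]
}}

```text
time_s: 30.65
tcp_pos: [0.6424, 0.1413, 0.0714]
ee_rot: [[-0.013, -0.73, -0.683], [-0.02, -0.683, 0.73], [-1.0, 0.023, -0.005]]
wrist_force: [0.2, 0.7, 1.5]
gripper_width: 0.125
```

```bash
python3 st.py; python3 settle.py 3|tail -1;python3 foot.py; python3 st.py
```

```text
t 30.65 jig mm [57.6 10.5 71.4] tip z 57.4 yaw -46.92 tilt [-0.74 -1.12] F [0.2 0.7 1.5] M [ 0.14 -0.04  0.06] g 0.125
30.8 [ 33.99  -5.44   0.82 -51.86] sum 1.289 [0.6418 0.1411 0.0705] [-0.86 -1.16]
foot [0.6406 0.1409 0.0116] axis tilt deg [0.98 0.06]
to hole tool d [-0.     -0.0003 -0.    ]
t 30.8 jig mm [57.  10.2 70.5] tip z 56.5 yaw -46.93 tilt [-0.86 -1.16] F [ 0.3  0.8 -0.6] M [ 0.16 -0.09  0.03] g 0.128
```

{"api": "apply_moves", "payload": {
  "xyz": [
    [0.003,-0.0002,0]
  ],
  "twist": [0],
  "claw": [0]
}}

```text
time_s: 30.9
tcp_pos: [0.642, 0.1412, 0.0681]
ee_rot: [[-0.015, -0.73, -0.683], [-0.02, -0.683, 0.73], [-1.0, 0.024, -0.005]]
wrist_force: [-0.9, -1.0, 2.7]
gripper_width: 0.127
```

```bash
python3 settle.py 3|tail -1;python3 foot.py; python3 st.py
```

```text
31.05 [ 34.18  -5.55   0.84 -51.53] sum 1.26 [0.6421 0.1411 0.0678] [-0.83 -1.16]
foot [0.6409 0.1409 0.0089] axis tilt deg [0.95 0.05]
to hole tool d [-0.     -0.      0.0002]
t 31.05 jig mm [57.3 10.3 67.8] tip z 53.8 yaw -46.93 tilt [-0.83 -1.16] F [ 0.2 -1.   2.1] M [-0.13 -0.05 -0.01] g 0.125
```

{"api": "apply_moves", "payload": {
  "xyz": [
    [0.003,-0.0001,0]
  ],
  "twist": [0],
  "claw": [0]
}}

```text
time_s: 31.15
tcp_pos: [0.6423, 0.141, 0.0667]
ee_rot: [[-0.014, -0.73, -0.684], [-0.021, -0.683, 0.73], [-1.0, 0.025, -0.006]]
wrist_force: [-7.7, 0.1, 20.2]
gripper_width: 0.13
```

```bash
python3 settle.py 3|tail -1;python3 foot.py; python3 st.py
```

```text
31.3 [ 34.23  -5.63   0.9  -51.38] sum 1.235 [0.6422 0.141  0.0669] [-0.78 -1.18]
foot [0.641  0.1408 0.0081] axis tilt deg [0.91 0.08]
to hole tool d [-0.      0.      0.0004]
t 31.3 jig mm [57.4 10.2 66.9] tip z 52.9 yaw -46.89 tilt [-0.78 -1.18] F [-3.7 -0.7 10. ] M [-0.2   1.09  0.01] g 0.124
```

```bash
python3 - <<'E'
from h import *
snap("scene","s22",(310,170,410,260),7)
snap("wrist","w22",(220,130,420,280),4)
E
python3 st.py
```

```text
t 31.4 jig mm [57.4 10.2 66.9] tip z 52.9 yaw -46.89 tilt [-0.78 -1.18] F [-3.5 -1.3 10.4] M [-0.15  1.05 -0.02] g 0.126
```

View pics/s22.png

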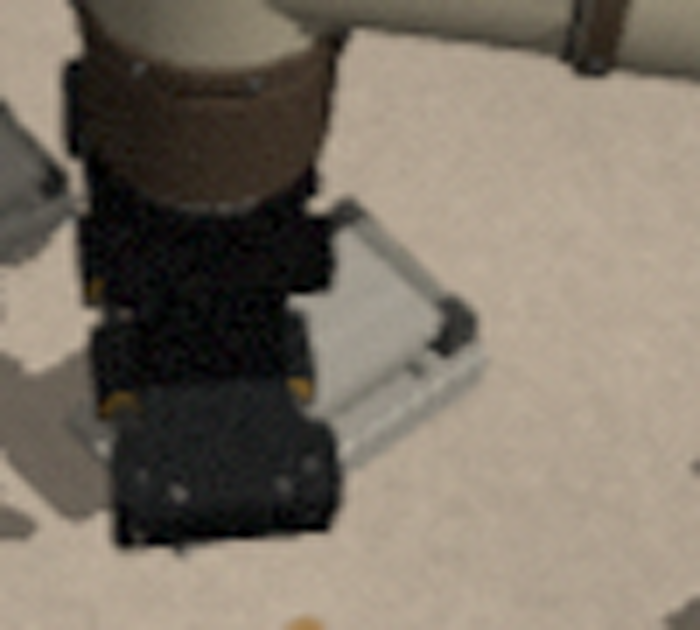

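View pics/w22.png

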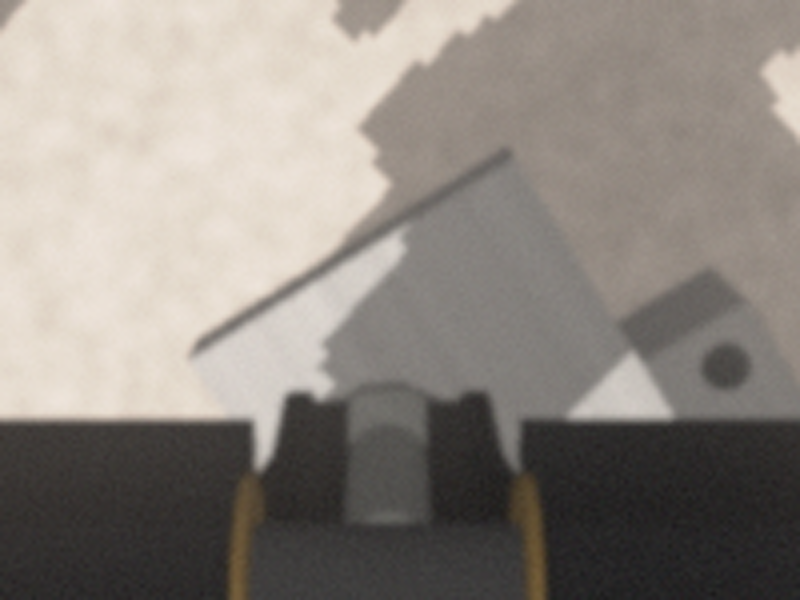

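{"api": "apply_moves", "payload": {
  "xyz": [
    [0.003,-0.0001,0]
  ],
  "twist": [0],
  "claw": [0]
}}

```text
time_s: 31.5
tcp_pos: [0.6422, 0.141, 0.0668]
ee_rot: [[-0.013, -0.729, -0.684], [-0.021, -0.684, 0.729], [-1.0, 0.024, -0.007]]
wrist_force: [-6.3, 0.1, 16.6]
gripper_width: 0.129
```

```bash
python3 st.py; python3 settle.py 4|tail -1;python3 foot.py; python3 st.py; python3 - <<'E'
from h import *
from fit import W
p=snap("wrist","w23",(220,130,420,280),4)
for th in (0,.01,.025,.035):
  q=np.array([0.584,0.145,np.radians(-14)])
  L=[(-66+150*np.cos(th)-10*np.sin(th),y,36+150*np.sin(th)+10*np.cos(th)) for y in (-28,28)]
  print(th,((proj(p,W(q,L))-[220,130])*4).round(0).tolist())
E
python3 st.py
```

```text
t 31.5 jig mm [57.5 10.2 66.8] tip z 52.8 yaw -46.84 tilt [-0.74 -1.21] F [-6.3  0.1 16.6] M [-0.01  1.96 -0.04] g 0.129
31.7 [ 34.21  -5.69   0.95 -51.3 ] sum 1.196 [0.6422 0.141  0.0669] [-0.73 -1.2 ]
foot [0.6411 0.1408 0.008 ] axis tilt deg [0.86 0.1 ]
to hole tool d [-0.      0.      0.0004]
t 31.7 jig mm [57.4 10.2 66.9] tip z 52.9 yaw -46.84 tilt [-0.73 -1.2 ] F [-5.2 -0.9 12.6] M [-0.1   1.56 -0.03] g 0.127
0 [[510.0, 158.0], [183.0, 364.0]]
0.01 [[511.0, 160.0], [182.0, 368.0]]
0.025 [[514.0, 164.0], [181.0, 375.0]]
0.035 [[516.0, 167.0], [180.0, 379.0]]
t 31.75 jig mm [57.5 10.2 66.9] tip z 52.9 yaw -46.85 tilt [-0.73 -1.2 ] F [-5.1 -0.3 12.7] M [-0.1   1.55 -0.03] g 0.128
```

View pics/w23.png

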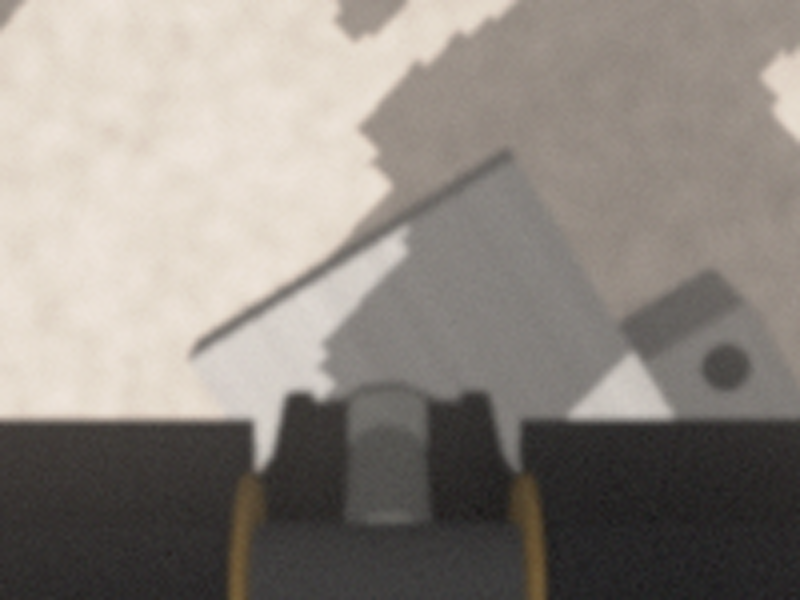

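```bash
python3 st.py; python3 - <<'E'
from h import *
print(job.finish_job())
E
```

```text
t 31.75 jig mm [57.5 10.2 66.9] tip z 52.9 yaw -46.85 tilt [-0.73 -1.2 ] F [-5.1 -0.3 12.7] M [-0.1   1.55 -0.03] g 0.128
the job is handed in; nothing more can be done
None
```

The job is done and handed in at about 32 s, with the arm still pressing the lid shut.

**What I did:**
- **Blank:** I pushed the blank into the fence corner with the closed fingers: against fence A, then fence B, then A again. I felt about 7–14 N of contact each time, and the scene and top views showed it flush and square.
- **Lid:** I swung it over from behind and it sank onto the blank. I could not see the blank once the lid covered it.
- **Pin:** I took the wide-collared pin from the stand, lined it up with the wrist camera and lowered it through the lid hole into the boss. There was no side force on the way in.

**Last checks:**
- **Force:** the arm holds a steady downward force of about 12.7 N, more than the roughly 5 N needed to shut the lid. There is also a sideways force of about 5 N.
- **Pin depth:** the pin foot is at 8.0 mm, the value for the collar on the shut lid. I worked this out from the arm's pose, assuming the pin did not slip in the grip.
- **Lid:** it did not move when the push rose from about 10 to 12.7 N. Its end edge lay up to about 2 pixels from where I predicted for fully shut, on the side away from open.

**What was not ideal:** the tool drifted a few degrees off vertical during fast moves. I reduced that before gripping and inserting, so it finished about 1.4° off, with the pin itself about 0.9° off. I saw nothing else disturbed in the views along the way, but I did not check the bystanders again at the end.

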